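# Stock the guest caddy with jars and a scoop of biscuits

## Task

Get the wooden guest caddy ready: slide back its lid, carry the loaded steel scoop level to the caddy, tip all the biscuits into the bay under the lid, lay the empty scoop flat on its wooden board again and slide the lid fully shut; and stand every jar, tin and carton from the counter upright on the floor of the caddy's long open bay. Do not spill a biscuit on the counter or the board and do not touch the biscuits with the fingers; leave the mug, bowl and spoon where they are.

Things in the scene. Friction and masses are not known exactly. Their poses are not given: they have to be found in the camera images.
- caddy: fixed open plywood caddy, 298 (its x) x 226 (its y) x 56 mm high, walls 8, base 6 mm; origin at the centre of its underside. A partition along x, high as the walls, parts the long open jar bay (-y side) from the +y side, which has the biscuit bay under a sliding lid (+x part) and a closed deck at wall height (-x part). Place and yaw vary
- jar_bay (a point): centre of the long bay's floor, 6 mm above the counter, axes as the caddy's; inside 282 (x) x 72 mm (y), walls 50 mm above the floor. The four items end to end take 264 mm: when all are there they stand in one row some 4 mm apart, the carton's long side along the bay. They stand well above the walls: grip them there, across the row
- biscuit_bay (a point): centre of the biscuit bay's floor, 6 mm above the counter, axes as the caddy's; the bay is 164 (x) x 130 mm (y) inside, walls 50 mm above its floor; the biscuits must lie below the walls for the lid to shut: tipped with the nose low inside the bay they slide out flat, dropped from higher one may end up on end and block it
- board: fixed wooden board on the left, 340 (its x) x 200 (its y) x 16 mm; origin at the centre of its underside
- scoop: loose steel scoop on the board, 0.24 kg. Blade 132 (x) x 134 mm (y), floor 4 mm, open nose at +x, side lips 20 and back wall 34 mm high; origin: centre of its underside, z up; mass centre 43 mm behind it. Handle 18 mm wide (y), 22 thick, rises backwards at 16 deg, x = -72 to -181. Slick: biscuits stay below 15 deg of tilt, slide off the nose beyond 27
- scoop_grip (a point): the point to grip on the scoop's handle, its middle, at (-120, 0, 46) mm in the scoop's frame, axes as the scoop's; fingers close along y
- scoop_nose (a point): middle of the blade's front edge, at (66, 0, 2) mm in the scoop's frame, axes as the scoop's
- glass_jar: loose round glass jar with a red lid as wide as the jar, 64 mm diameter, 98 mm high; origin at the centre of its underside, z up; part full, its weight low, 0.12 to 0.35 kg; may be absent
- tea_tin: loose square white tin, 60 x 60 x 96 mm high, its sides along its x and y; origin at the centre of its underside, z up; part full, its weight low, 0.12 to 0.35 kg; may be absent
- filter_carton: loose cardboard carton with a paper band, 84 (its x) x 56 (its y) x 94 mm high; origin at the centre of its underside, z up; part full, its weight low, 0.12 to 0.35 kg; may be absent
- canister: loose round steel canister, 56 mm diameter, 92 mm high; origin at the centre of its underside, z up; part full, its weight low, 0.12 to 0.35 kg; may be absent
- biscuit1: a hard biscuit bar, 80 (its x) x 24 x 20 mm, 25 g, lying on the scoop lengthwise at the start; origin at the centre of its underside; may be absent
- biscuit2: a hard biscuit bar, 80 (its x) x 24 x 20 mm, 25 g, lying on the scoop lengthwise at the start; origin at the centre of its underside; may be absent
- biscuit3: a hard biscuit bar, 80 (its x) x 24 x 20 mm, 25 g, lying on the scoop lengthwise at the start; origin at the centre of its underside; may be absent
- biscuit4: a hard biscuit bar, 80 (its x) x 24 x 20 mm, 25 g, lying on the scoop lengthwise at the start; origin at the centre of its underside; may be absent
- mug: bystander: blue mug, 80 mm wide, 90 mm high; origin at the centre of its underside
- bowl: bystander: red bowl, 100 mm wide, 50 mm high; origin at the centre of its underside
- spoon: bystander: spoon lying on the counter beyond the caddy; origin at the middle of its underside
- lid (a joint): lid, flat 176 x 142 x 6 mm wooden panel that slides on top of the caddy walls: 0 m = shut over the biscuit bay, grows as it slides to the caddy's -x (towards the robot), 0.17 = fully open; some 2 N of friction, stays where it is left; may start slightly open
- lid_handle (a point): middle of the lid's upright dark handle block, 20 (x) x 46 (y) x 26 mm high, axes as the caddy's; this point is 79 mm above the counter, 16 mm above the lid's top and 10 mm below the block's top; grip it across x from above

How it is judged:
By the outcome, as a careful person would: the job done as asked, in the order asked, and still so for the second after the job is handed in, with the robot touching nothing.
Of biscuit1, biscuit2, biscuit3, biscuit4 only 2 to 4 are there at a start; the rules pass over those that are not, and their reading is None.
Of glass_jar, tea_tin, filter_carton, canister only 3 to 4 are there at a start; the rules pass over those that are not, and their reading is None.
At some moment in a run one of glass_jar, tea_tin, filter_carton, canister may be knocked a few centimetres aside while the robot is not near it.
It also fails if it takes over 210 s, if anything falls off the work surface, if the arm or the gripper's body presses on something with over 40 N, if the wrist force passes 120 N, or if a joint passes its speed limit or range.

## Robot

A 6-joint arm with a two-finger parallel gripper is mounted at the origin on the work surface. World frame = base frame: x ahead of the robot, y to its left, z up, the work surface at z = 0. Lengths are in m, angles in degrees, forces in N, time in s.
With the tool pointing down it reaches from about 0.25 to 0.725 m from the base axis. Payload 9.7 kg.
Tool frame: the origin (TCP) lies midway between the tips of the shut fingers; the grasp point (between the pads) lies 19 mm behind it; z points along the fingers, y is the line along which they close (so a half turn about z gives the same grasp; the last joint's range is limited). The gripper opens to 85 mm and grips with 20 to 120 N. Pads are 22 mm wide; open, the fingers measure 114 mm over their backs; the gripper's body (76 mm by 85 mm) begins 54 mm behind the grasp point. The pads swing forward as they close: fully open they stand 13 mm farther back than shut.
Start: joints at [73.052, 4.979, 10.078, 95.1, 0, 90], TCP at [0.16, 0.526, 0.231] pointing down, gripper open.
Joint ranges: [-179.16, 179.16], [-48.56, 103.87], [-65.8, 70.77], [-126.05, 130.52], [-82.76, 87.17], [-180, 180]. Speed limits (degrees/s): [127.2, 127.2, 147.25, 180, 180, 180].

## Interface

Orientations are given as [roll, pitch, yaw] about the fixed x, y, z axes, in that order (R = Rz(yaw) Ry(pitch) Rx(roll)).
In Python, from workcell import * gives the robot as it stands.
- The arm moves only by the tool servo_tool, never from a script. Its argument "moves" is a list of rows, each a list of 4 numbers: the shift along the world's x, y, z in parts of the range, where 1.0 means 50 cm, then the turn about the world's z in normalised numbers (1 is 4 rad). A call has 1 to 20 rows; each row is the pose to reach, as a shift and turn from the pose commanded when the call began; what a row does not reach only later rows make up. A row lasts 1/12 s, in which the tool goes at most 41.7 mm and 7.16 degrees, less where a joint would pass 70% of its speed; a pose out of reach is approached as far as the arm can. A call with a gripper value outside its range is refused whole. "claw" is the closure, from 0 (fully open) to 1 (shut), set as the call begins (left out, the last holds). The fingers move at their own pace and stop on an object; "force" is the grip in N (left out, the last holds). Time passes only in rows, so rows that repeat a pose let the fingers close. It gives the time, the measured TCP pose, the force, the opening and the grip force at its end, in the units of the state.
- get_obs(): the state, without advancing time (a new reading comes with each control period).
- camera(name): name is "scene" or "side" or "wrist"; returns the picture (384x512x3 uint8, red, green, blue); there is no depth.
- get_calibration(name): a dict with "fx", "fy", "cx", "cy" (pixels), "rvec" (rotation vector, rad) and "tvec" (3), from world to camera coordinates, as OpenCV has them; the wrist camera has in their place "tool_from_camera" (4x4, takes a point from camera to tool coordinates, whose origin is the TCP and whose axes are the flange's). Camera axes: x right, y down, z forward; pixel columns grow to the right and rows downward; lengths in m; the calibration is good to about 2 mm. A picture is of the moment at which its call begins: read the wrist's pose just before it. get_calibration takes no time and is no camera call.
- job_done(): hands the job in; it is judged then, once.
The state is a dict: "time": time; "q": joint angles; "qd": joint speeds; "joint_efforts": joint torques, N m; "ee_pos": TCP position; "tcp_rot": TCP orientation; "wrist_force": force on the tool from outside, world axes, zero at the start; "torque": the same for the moment, N m; "opening": finger opening in m; "grasp_force": force on a finger pad.
Only numpy, scipy, OpenCV 4.12 (cv2) and the standard library are available. Lean on these libraries where they do the work, as an engineer would, in place of code of your own. Each camera call takes 0.05 s, during which the arm holds its last target. There are 200 camera calls.

## Working session

There is one attempt and no reset: what is moved stays moved. The work goes in short steps, Python scripts to look and compute and a tool call to move; the robot and the scene stay as the last step left them, time stands still between calls to the robot, and variables do not carry over. Pictures are saved under pics/ and viewed, at most 14 in all, crops included, and the job is handed in when it is done.

Besides the shell and the picture viewer there is one more tool, called after ">>>" as name([rows], argument=value, ...), one row to a line, values as JSON. servo_tool: Moves the arm, as the interface text tells. Its arguments: {"type":"object","properties":{"moves":{"type":"array","items":{"type":"array","items":{"type":"number"}}},"claw":{"type":"number"},"force":{"type":"number"}},"required":["moves"]}

```bash
ls; mkdir -p pics
python3 - <<'E'
from workcell import *
import cv2, numpy as np
o=get_obs(); print({k:np.round(v,3) for k,v in o.items()})
for n in ("scene","side","wrist"):
    cv2.imwrite(f"pics/{n}0.png",cv2.resize(camera(n)[:,:,::-1],None,fx=1.5,fy=1.5,interpolation=cv2.INTER_CUBIC)); print(n,get_calibration(n))
E
```

```text
pics
{'time': np.float64(0.0), 'q': array([73.051,  5.009, 10.035, 95.1  ,  0.   , 90.002]), 'qd': array([ 0.039,  0.045,  0.019, -0.089,  0.006,  0.136]), 'joint_efforts': array([ 3.0000e-03, -5.2039e+01,  4.6480e+01,  1.6000e-02, -0.0000e+00,
        0.0000e+00]), 'ee_pos': array([0.16 , 0.526, 0.231]), 'tcp_rot': array([-179.927,   -0.   ,  163.048]), 'wrist_force': array([-0.392,  0.895, -0.012]), 'torque': array([ 0.018, -0.023,  0.008]), 'grasp_force': np.float64(0.0), 'opening': np.float64(0.085)}
scene {'fx': 405.6100060537815, 'fy': 405.6100060537815, 'cx': 256.7858316524147, 'cy': 188.09386688202, 'rvec': array([ 1.9275987 ,  1.63658167, -0.5900324 ]), 'tvec': array([-0.10622214, -0.39633633,  1.45428076])}
side {'fx': 398.880235380342, 'fy': 398.880235380342, 'cx': 255.6162301051271, 'cy': 190.93715966690507, 'rvec': array([ 2.21877369, -0.51180179,  0.26803745]), 'tvec': array([-0.5627576 ,  0.23190359,  1.08241482])}
wrist {'fx': 306.2203657615971, 'fy': 306.2203657615971, 'cx': 250.47369834353336, 'cy': 190.7153585476238, 'tool_from_camera': array([[ 9.55465646e-04, -9.65728489e-01, -2.59552640e-01,
         6.51765565e-02],
       [ 9.99999178e-01,  7.00783383e-04,  1.07376439e-03,
         1.27509580e-03],
       [-8.55074688e-04, -2.59553453e-01,  9.65728365e-01,
        -1.43018607e-01],
       [ 0.00000000e+00,  0.00000000e+00,  0.00000000e+00,
         1.00000000e+00]])}
```

View pics/scene0.png

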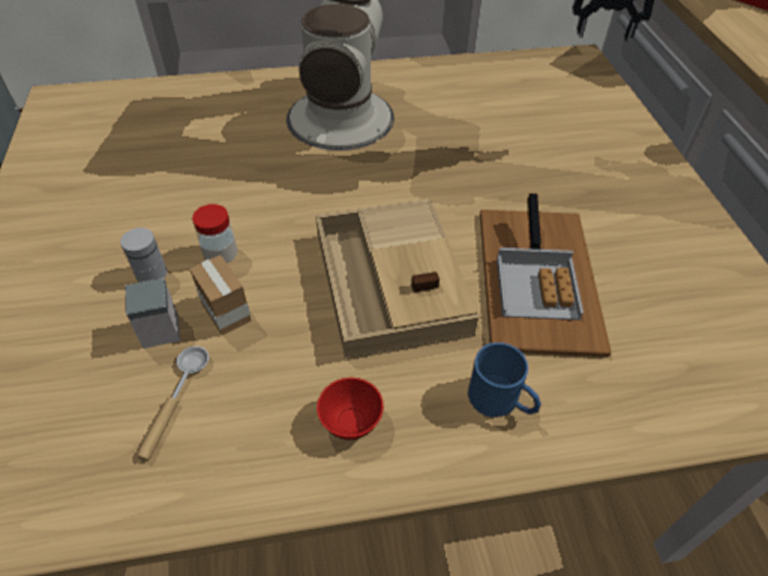

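View pics/side0.png

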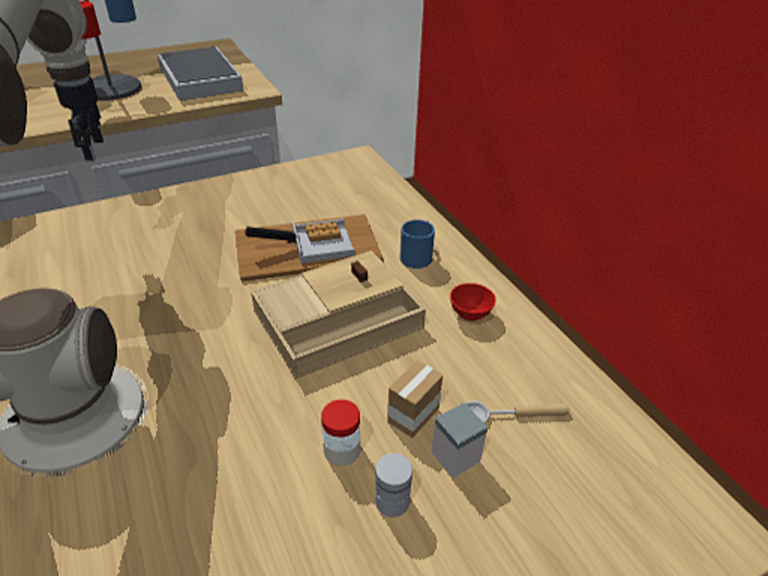

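View pics/wrist0.png

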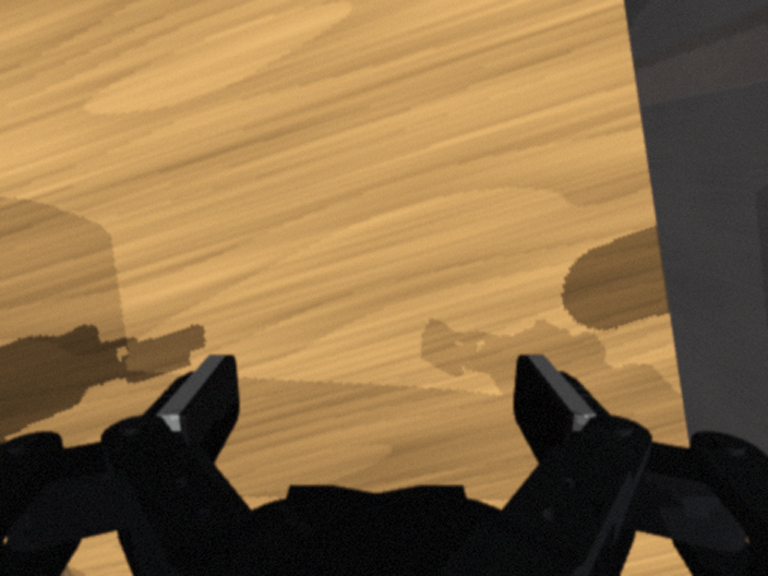

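The pictures show four items on the robot's right: canister (142,240), jar (212,220), tin (150,295) and carton (218,290). The caddy is in the middle with its lid handle at (425,282). The scoop, with 2 biscuits, is on the board at (538,280), and the mug is at (498,380).

Run:
```python
from workcell import *
import cv2
a=camera("scene")[:,:,::-1]; b=camera("side")[:,:,::-1]
cv2.imwrite("pics/s1.png",cv2.resize(a[125:240,205:410],None,fx=3.9,fy=3.9,interpolation=cv2.INTER_CUBIC))
cv2.imwrite("pics/d1.png",cv2.resize(b[135:255,150:290],None,fx=5,fy=5,interpolation=cv2.INTER_CUBIC))
```

```text
(no output)
```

View pics/s1.png

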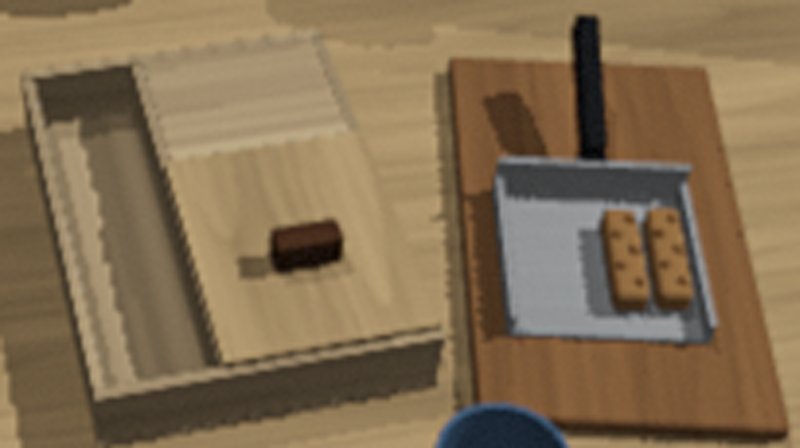

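View pics/d1.png

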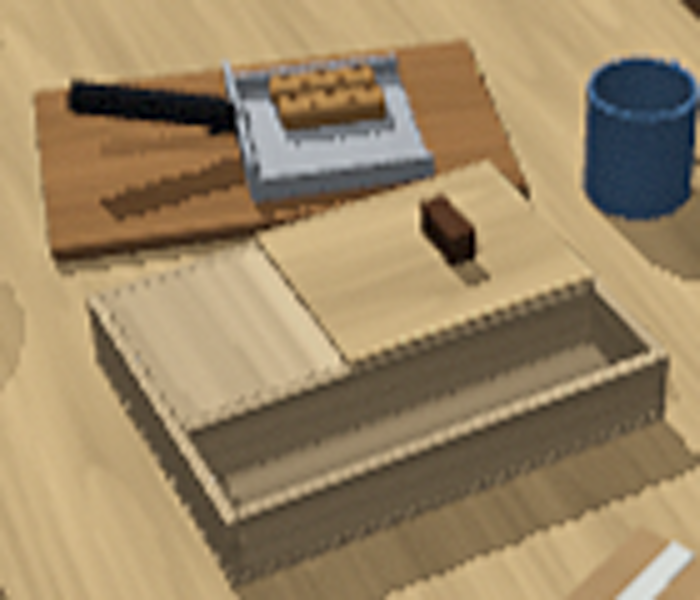

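The crops show the caddy and lid corners, board corners and scoop corners clearly, so I'll fit poses from them.

```bash
cat > h.py <<'E'
from workcell import *
import numpy as np, cv2
from scipy.optimize import least_squares
C={n:get_calibration(n) for n in("scene","side")}
def K(c): return np.array([[c["fx"],0,c["cx"]],[0,c["fy"],c["cy"]],[0,0,1.]])
def proj(n,P):
    c=C[n]; return cv2.projectPoints(np.array(P,float).reshape(-1,3),c["rvec"],c["tvec"],K(c),None)[0][:,0]
def fit(obs,x0,q=False,z=0):  # obs: (cam,(u,v),(x,y,z) local[,lid]) ; returns x,y,yawdeg
    def f(p):
        r=[]
        for cam,uv,P,*l in obs:
            P=np.array(P,float)
            if l: P[0]-=p[3]
            c,s=np.cos(p[2]),np.sin(p[2])
            W=[p[0]+c*P[0]-s*P[1],p[1]+s*P[0]+c*P[1],P[2]+z]
            r+=list(proj(cam,W)[0]-uv)
        return r
    s=least_squares(f,x0,loss="soft_l1"); return s.x,np.round(np.array(f(s.x)).reshape(-1,2),1)
S=lambda u,v:(205+u/3.9,125+v/3.9)
D=lambda u,v:(150+u/5,135+v/5)
def onplane(n,uv,z):
    c=C[n];R=cv2.Rodrigues(c["rvec"])[0];o=-R.T@c["tvec"];d=R.T@np.linalg.inv(K(c))@[uv[0],uv[1],1]
    return (o+d*(z-o[2])/d[2])[:2]
def wrist(uv,z,o):  # wrist pixel -> world xy at height z, o = obs
    from scipy.spatial.transform import Rotation as Ro
    c=get_calibration("wrist");T=c["tool_from_camera"];R=Ro.from_euler("xyz",o["tcp_rot"],degrees=True).as_matrix()
    p=np.array(o["ee_pos"])+R@T[:3,3]; d=R@T[:3,:3]@np.linalg.inv(K(c))@[uv[0],uv[1],1]
    return (p+d*(z-p[2])/d[2])[:2]
E
python3 - <<'E'
from h import *
t=.056
o=[("scene",S(25,75),(-.149,-.113,t)),("scene",S(95,397),(.149,-.113,t)),("scene",S(315,33),(-.149,.113,t)),
("side",D(235,520),(-.149,-.113,t)),("side",D(665,352),(.149,-.113,t)),("side",D(92,300),(-.149,.113,t))]
t=.062
o+=[("scene",S(222,362),(.147,-.031,t),1),("scene",S(170,158),(-.029,-.031,t),1),("scene",S(355,130),(-.029,.111,t),1),("scene",S(440,327),(.147,.111,t),1),
("side",D(590,281),(.147,-.031,t),1),("side",D(348,362),(-.029,-.031,t),1),("side",D(258,235),(-.029,.111,t),1),("side",D(487,160),(.147,.111,t),1)]
x,r=fit(o,[.5,0.05,0,0]);print("caddy",x.round(4),np.degrees(x[2]));print(r.tolist())
t=.016
o=[("scene",S(450,58),(-.17,-.1,t)),("scene",S(705,70),(-.17,.1,t)),("scene",S(787,430),(.17,.1,t)),("side",D(35,92),(-.17,.1,t)),("side",D(52,250),(-.17,-.1,t)),("side",D(470,42),(.17,.1,t))]
x,r=fit(o,[.5,.3,0]);print("board",x.round(4),np.degrees(x[2]));print(r.tolist())
o=[("scene",S(512,336),(.066,-.067,.004)),("scene",S(717,338),(.066,.067,.004)),("scene",S(497,160),(-.066,-.067,.034)),("scene",S(690,165),(-.066,.067,.034)),("scene",S(586,17),(-.181,0,.074)),("side",D(72,97),(-.181,0,.064))]
x,r=fit(o,[.5,.3,0],z=.016);print("scoop",x.round(4),np.degrees(x[2]));print(r.tolist())
for n,z,a,b in [("jar",.098,(211,216),(341,415)),("can",.092,(141,240),(393,470)),("tin",.096,(150,294),(460,425)),("carton",.094,(220,284),(416,384)),("mug",.09,(500,362),(418,230)),("bowl",.05,(350,400),(472,297))]:
    print(n,onplane("scene",np.array(a)/1.5,z).round(4),onplane("side",np.array(b)/1.5,z).round(4))
for uv in [(192,268),(218,258)]: print("cartc",onplane("scene",np.array(uv)/1.5,.094).round(4))
for uv in [(127,290),(166,282)]: print("tinc",onplane("scene",np.array(uv)/1.5,.096).round(4))
E
```

```text
caddy [0.5367 0.0276 0.0568 0.0072] 3.251653211780387
[[-1.2, -0.6], [-0.2, 1.6], [1.3, -0.9], [-0.7, 0.3], [2.1, 0.2], [-0.3, -1.2], [0.1, 0.0], [-1.8, 0.5], [1.7, -0.3], [0.4, -0.9], [0.9, -0.9], [0.1, 0.3], [-0.8, 0.2], [0.3, 0.3]]
board [ 0.5683  0.2953 -0.2231] -12.783826087096127
[[-0.9, -1.1], [0.3, -1.0], [0.2, 0.9], [0.1, -0.4], [-0.2, 0.2], [0.4, -0.5]]
scoop [ 0.6049  0.2818 -0.1892] -10.838718373029128
[[0.1, 0.1], [-0.3, 0.9], [0.6, 0.0], [0.2, -0.0], [-0.5, -1.8], [-0.1, 0.0]]
jar [ 0.4126 -0.2781] [ 0.4088 -0.2825]
can [ 0.4486 -0.3972] [ 0.4402 -0.4067]
tin [ 0.5783 -0.371 ] [ 0.5741 -0.3822]
carton [ 0.5726 -0.2621] [ 0.5528 -0.2743]
mug [0.7867 0.1453] [0.7877 0.1405]
bowl [ 0.7916 -0.0801] [ 0.8001 -0.0797]
cartc [ 0.5301 -0.3079]
cartc [ 0.5139 -0.2658]
tinc [ 0.5641 -0.4077]
tinc [ 0.5565 -0.3476]
```

The rows are not in the units I measure in: shifts go in shares of 50 cm and turns go in shares of 4 rad. I convert before sending: -45.5 cm / 50 = -0.91, 42.6 cm / 50 = 0.852, -1.218 rad / 4 = -0.3045.

>>> servo_tool([
  [0.06,-0.06,0,-0.025],
  [0.12,-0.12,0,-0.05],
  [0.18,-0.18,0,-0.075],
  [0.24,-0.24,0,-0.1],
  [0.3,-0.3,0,-0.125],
  [0.36,-0.36,0,-0.15],
  [0.42,-0.42,0,-0.175],
  [0.48,-0.48,0,-0.2],
  [0.54,-0.54,0,-0.225],
  [0.6,-0.6,0,-0.25],
  [0.66,-0.66,0,-0.275],
  [0.72,-0.72,0,-0.3045],
  [0.77,-0.78,0,-0.3045],
  [0.81,-0.84,0,-0.3045],
  [0.84,-0.9,0,-0.3045],
  [0.852,-0.91,-0.02,-0.3045],
  [0.852,-0.91,-0.02,-0.3045],
], claw=0)

```text
time: 1.67
ee_pos: [0.587, 0.069, 0.2189]
tcp_rot: [-179.8, 0.0, 93.1]
wrist_force: [-0.7, 0.6, -1.0]
opening: 0.0851
grasp_force: 0.0
```

Run:
```python
from h import *
o=get_obs(); im=camera("wrist"); print(o["time"],np.round(o["ee_pos"],4),np.round(o["tcp_rot"],2),np.round(o["q"],1))
cv2.imwrite("pics/w1.png",cv2.resize(im[:,:,::-1],None,fx=1.5,fy=1.5))
```

```text
1.6667 [0.587  0.069  0.2189] [-1.7985e+02  2.0000e-02  9.3070e+01] [ 6.7 10.6 15.  94.5 -0.  93.6]
```

View pics/w1.png

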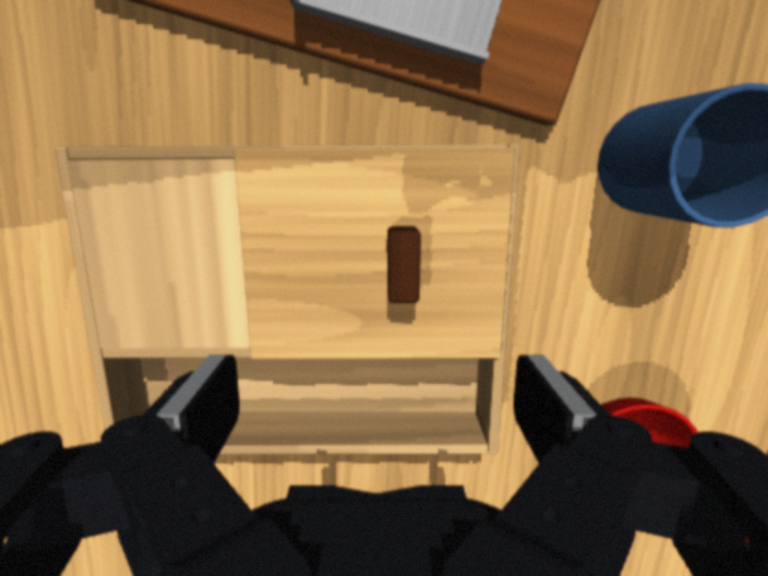

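The wrist view shows the caddy squarely, with the handle block at (404,265) and the scoop and mug clear of it.

Run:
```python
from h import *
o=get_obs()
def w(u,v,z): return wrist((u/1.5,v/1.5),z,o).round(4)
print("-x+y",w(60,150,.056),"+x+y",w(518,146,.056),"+x-y",w(490,453,.056))
print("lid -x+y",w(236,147,.062),"-x-y",w(249,357,.062),"+x-y",w(502,357,.062))
print("handle",w(404,265,.089))
```

```text
-x+y [0.3803 0.1337] +x+y [0.6731 0.1526] +x-y [ 0.6823 -0.0722]
lid -x+y [0.4949 0.1418] -x-y [ 5.009e-01 -3.000e-04] +x-y [0.6795 0.0098]
handle [0.6036 0.078 ]
```

Converted, -15 cm / 50 = -0.3, 1.66 cm / 50 = 0.0332.

>>> servo_tool([
  [0.0332,0.018,-0.06,0],
  [0.0332,0.018,-0.13,0],
  [0.0332,0.018,-0.2,0],
  [0.0332,0.018,-0.26,0],
  [0.0332,0.018,-0.3,0],
  [0.0332,0.018,-0.3,0],
])

```text
time: 2.22
ee_pos: [0.5997, 0.0815, 0.0668]
tcp_rot: [-179.6, 0.0, 93.4]
wrist_force: [-0.7, 0.2, -0.0]
opening: 0.0855
grasp_force: 0.0
```

>>> servo_tool([
  [0,0,0,0],
  [0,0,0,0],
  [0,0,0,0],
  [0,0,0,0],
  [0,0,0,0],
  [0,0,0,0],
  [0,0,0,0],
  [0,0,0,0],
], claw=1, force=40)

```text
time: 2.88
ee_pos: [0.6035, 0.0802, 0.0726]
tcp_rot: [179.9, -0.0, 93.3]
wrist_force: [-0.5, 0.8, 5.8]
opening: 0.0188
grasp_force: 40.0
```

Converted, -16.5 cm / 50 = -0.33, -16.2 cm / 50 = -0.324.

>>> servo_tool([
  [0,0,0.004,0],
  [-0.02,-0.0012,0.004,0],
  [-0.05,-0.003,0.004,0],
  [-0.08,-0.0048,0.004,0],
  [-0.11,-0.0064,0.004,0],
  [-0.14,-0.0082,0.004,0],
  [-0.17,-0.01,0.004,0],
  [-0.2,-0.0118,0.004,0],
  [-0.23,-0.0136,0.004,0],
  [-0.26,-0.0154,0.004,0],
  [-0.29,-0.0172,0.004,0],
  [-0.31,-0.0184,0.004,0],
  [-0.324,-0.0192,0.004,0],
  [-0.33,-0.0196,0.004,0],
  [-0.33,-0.0196,0.004,0],
])

```text
time: 4.13
ee_pos: [0.437, 0.0704, 0.0726]
tcp_rot: [-179.9, -0.0, 93.3]
wrist_force: [-1.7, 3.9, -11.3]
opening: 0.0191
grasp_force: 40.1
```

Converted, -0.5 cm / 50 = -0.01, -0.4 cm / 50 = -0.008.

>>> servo_tool([
  [-0.004,-0.0002,0.004,0],
  [-0.008,-0.0004,0.004,0],
  [-0.01,-0.0006,0.004,0],
  [-0.01,-0.0006,0.004,0],
])

```text
time: 4.47
ee_pos: [0.4344, 0.0703, 0.0729]
tcp_rot: [180.0, -0.0, 93.3]
wrist_force: [17.8, 6.4, -36.1]
opening: 0.0191
grasp_force: 41.0
```

Converted, 5 cm / 50 = 0.1, 2 cm / 50 = 0.04.

>>> servo_tool([
  [0.008,0.0004,0,0],
  [0.008,0.0004,0,0],
  [0.008,0.0004,0,0],
  [0.008,0.0004,0,0],
  [0.008,0.0004,0.04,0],
  [0.008,0.0004,0.1,0],
], claw=0)

```text
time: 4.97
ee_pos: [0.4356, 0.0698, 0.1242]
tcp_rot: [-179.8, 0.0, 93.3]
wrist_force: [0.5, 0.1, -0.1]
opening: 0.0853
grasp_force: 0.0
```

Converted, 23.7 cm / 50 = 0.474, 22.8 cm / 50 = 0.456, -1.817 rad / 4 = -0.4543.

>>> servo_tool([
  [0,0,0.08,-0.0275],
  [0,0,0.16,-0.055],
  [0,0.04,0.22,-0.0825],
  [0.006,0.08,0.25,-0.11],
  [0.01,0.12,0.25,-0.1375],
  [0.016,0.16,0.25,-0.165],
  [0.022,0.2,0.25,-0.1925],
  [0.03,0.24,0.25,-0.22],
  [0.038,0.28,0.25,-0.2475],
  [0.046,0.32,0.25,-0.275],
  [0.052,0.36,0.25,-0.3025],
  [0.058,0.4,0.25,-0.3325],
  [0.064,0.43,0.25,-0.3625],
  [0.068,0.456,0.25,-0.3925],
  [0.068,0.474,0.25,-0.425],
  [0.068,0.474,0.25,-0.4543],
  [0.068,0.474,0.25,-0.4543],
  [0.068,0.474,0.25,-0.4543],
])

```text
time: 6.47
ee_pos: [0.5114, 0.1344, 0.251]
tcp_rot: [-172.3, 1.1, 10.6]
wrist_force: [0.5, -0.6, -0.1]
opening: 0.0856
grasp_force: 0.0
```

Run:
```python
from h import *
o=get_obs(); im=camera("wrist"); print(o["time"],np.round(o["ee_pos"],4),np.round(o["tcp_rot"],2),np.round(o["q"],1))
cv2.imwrite("pics/w2.png",cv2.resize(im[:,:,::-1],None,fx=1.5,fy=1.5))
```

```text
6.4667 [0.5114 0.1344 0.251 ] [-172.27    1.08   10.63] [ 10.6   3.4  10.3  98.    7.7 179.9]
```

View pics/w2.png

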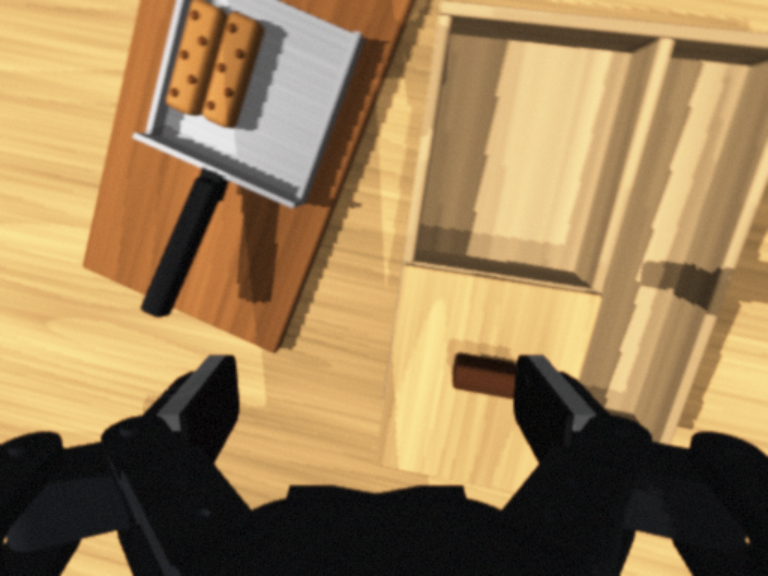

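The wrist joint reached its limit at 180° (ψ = q1−q6+180), so I have to turn the other way. The picture shows the scoop clearly: handle from (155,310) to (210,178), back wall corners at (135,135) and (298,205).

Run:
```python
from h import *
o=get_obs()
def w(u,v,z): return wrist((u/1.5,v/1.5),z,o)
a=w(155,308,.088);b=w(211,178,.060);d=b-a;print("handle",a.round(4),b.round(4),np.degrees(np.arctan2(d[1],d[0])),np.hypot(*d))
l=w(135,135,.05);r=w(298,205,.05);d=r-l;print("back",((l+r)/2).round(4),np.degrees(np.arctan2(d[1],d[0]))+90,np.hypot(*d))
print("board -x+y",w(85,266,.016),"-x-y",w(275,351,.016))
for n,u,v in [("bay -x+y in",416,262),("bay+x+y in",453,22),("bay+x-y in",660,38),("bay -x-y in",588,288),("+x+y out",440,5)]: print(n,w(u,v,.056).round(4))
```

```text
handle [0.4347 0.3128] [0.535  0.2898] -12.886874682520698 0.10297722990221239
back [0.5405 0.291 ] -11.768979746087695 0.136207941138301
board -x+y [0.42576042 0.42723625] -x-y [0.3840347  0.23791734]
bay -x+y in [0.5033 0.1278]
bay+x+y in [0.6637 0.1367]
bay+x-y in [0.6736 0.0096]
bay -x-y in [0.5104 0.0029]
+x+y out [0.672  0.1471]
```

Converted, 1.65 rad / 4 = 0.4125.

>>> servo_tool([
  [0,0,0,0.0275],
  [0,0,0,0.055],
  [0,0,0,0.0825],
  [0,0,0,0.11],
  [0,0,0,0.1375],
  [0,0,0,0.165],
  [0,0,0,0.1925],
  [0,0,0,0.22],
  [0,0,0,0.2475],
  [0,0,0,0.275],
  [0,0,0,0.3025],
  [0,0,0,0.33],
  [0,0,0,0.3575],
  [0,0,0,0.385],
  [0,0,0,0.4125],
  [0,0,0,0.4125],
])

```text
time: 7.85
ee_pos: [0.5111, 0.1357, 0.2511]
tcp_rot: [-172.3, 1.1, 105.6]
wrist_force: [-0.4, 0.2, -0.3]
opening: 0.0853
grasp_force: 0.0
```

Converted, 2.4 rad / 4 = 0.6.

>>> servo_tool([
  [0,0,0,0.03],
  [0,0,0,0.06],
  [0,0,0,0.09],
  [0,0,0,0.12],
  [0,0,0,0.15],
  [0,0,0,0.18],
  [0,0,0,0.21],
  [0,0,0,0.24],
  [0,0,0,0.27],
  [0,0,0,0.3],
  [0,0,0,0.33],
  [0,0,0,0.36],
  [0,0,0,0.39],
  [0,0,0,0.42],
  [0,0,0,0.45],
  [0,0,0,0.48],
  [0,0,0,0.51],
  [0,0,0,0.54],
  [0,0,0,0.57],
  [0,0,0,0.6],
])

```text
time: 9.52
ee_pos: [0.511, 0.1354, 0.2511]
tcp_rot: [-172.3, 1.2, -117.1]
wrist_force: [0.8, -0.6, 1.3]
opening: 0.0852
grasp_force: 0.0
```

Converted, 1.2 rad / 4 = 0.3.

>>> servo_tool([
  [0,0,0,0.03],
  [0,0,0,0.06],
  [0,0,0,0.09],
  [0,0,0,0.12],
  [0,0,0,0.15],
  [0,0,0,0.18],
  [0,0,0,0.21],
  [0,0,0,0.24],
  [0,0,0,0.27],
  [0,0,0,0.3],
  [0,0,0,0.33],
  [0,0,0,0.36],
  [0,0,0,0.39],
  [0,0,0,0.42],
  [0,0,0,0.45],
  [0,0,0,0.48],
  [0,0,0,0.51],
])

```text
time: 10.93
ee_pos: [0.5111, 0.1353, 0.2511]
tcp_rot: [-172.3, 1.1, -0.2]
wrist_force: [0.0, -0.3, -0.2]
opening: 0.0854
grasp_force: 0.0
```

Run:
```python
from h import *
o=get_obs(); print(o["time"],np.round(o["ee_pos"],4),np.round(o["tcp_rot"],2),np.round(o["q"],1))
```

```text
10.9333 [0.5111 0.1353 0.2511] [-172.27    1.09   -0.22] [  10.6    1.9    8.7   96.5    7.8 -169.1]
```

Converted, -6 cm / 50 = -0.12, -4 cm / 50 = -0.08, 0.35 rad / 4 = 0.0875.

>>> servo_tool([
  [0,-0.02,0,0.03],
  [0,-0.04,0,0.06],
  [0,-0.08,0,0.075],
  [0,-0.12,0,0.0875],
  [0,-0.12,0,0.0875],
])

```text
time: 11.35
ee_pos: [0.4875, 0.1661, 0.2508]
tcp_rot: [-174.5, 1.2, 15.6]
wrist_force: [-0.3, 0.4, -0.4]
opening: 0.0856
grasp_force: 0.0
```

Run:
```python
from h import *
o=get_obs(); print(o["time"],np.round(o["ee_pos"],4),np.round(o["tcp_rot"],2),np.round(o["q"],1))
```

```text
11.35 [0.4875 0.1661 0.2508] [-174.52    1.16   15.57] [  15.8    1.7    8.6   98.1    5.5 -179.8]
```

Converted, -12 cm / 50 = -0.24, -10 cm / 50 = -0.2, 0.45 rad / 4 = 0.1125.

>>> servo_tool([
  [0,-0.06,0,0.03],
  [0,-0.12,0,0.06],
  [0,-0.2,0,0.09],
  [0,-0.24,0,0.1125],
  [0,-0.24,0,0.1125],
])

```text
time: 11.77
ee_pos: [0.4171, 0.2258, 0.2506]
tcp_rot: [179.9, 1.7, 28.3]
wrist_force: [-0.1, 1.1, -0.3]
opening: 0.0853
grasp_force: 0.0
```

Run:
```python
from h import *
o=get_obs(); print(o["time"],np.round(o["ee_pos"],4),np.round(o["tcp_rot"],2),np.round(o["q"],1))
```

```text
11.7667 [0.4171 0.2258 0.2506] [179.94   1.66  28.28] [ 2.850e+01 -3.200e+00  3.900e+00  9.880e+01 -1.000e-01 -1.798e+02]
```

Converted, -10 cm / 50 = -0.2, 5.5 cm / 50 = 0.11, -0.7 rad / 4 = -0.175.

>>> servo_tool([
  [0.02,0.04,0,-0.03],
  [0.04,0.08,0,-0.06],
  [0.06,0.12,0,-0.09],
  [0.08,0.16,0,-0.12],
  [0.1,0.16,0,-0.15],
  [0.11,0.16,0,-0.175],
  [0.11,0.16,-0.07,-0.175],
  [0.11,0.16,-0.14,-0.175],
  [0.11,0.16,-0.2,-0.175],
  [0.11,0.16,-0.2,-0.175],
])

```text
time: 12.6
ee_pos: [0.4706, 0.3038, 0.1443]
tcp_rot: [179.6, 2.1, -12.0]
wrist_force: [-1.2, 0.2, -1.8]
opening: 0.0855
grasp_force: 0.0
```

Run:
```python
from h import *
o=get_obs(); im=camera("wrist"); print(o["time"],np.round(o["ee_pos"],4),np.round(o["tcp_rot"],2),np.round(o["q"],1))
cv2.imwrite("pics/w3.png",cv2.resize(im[:,:,::-1],None,fx=1.5,fy=1.5))
```

```text
12.6 [0.4706 0.3038 0.1443] [179.65   2.06 -11.96] [  32.2    7.2    2.9   87.4    1.2 -135.8]
```

View pics/w3.png

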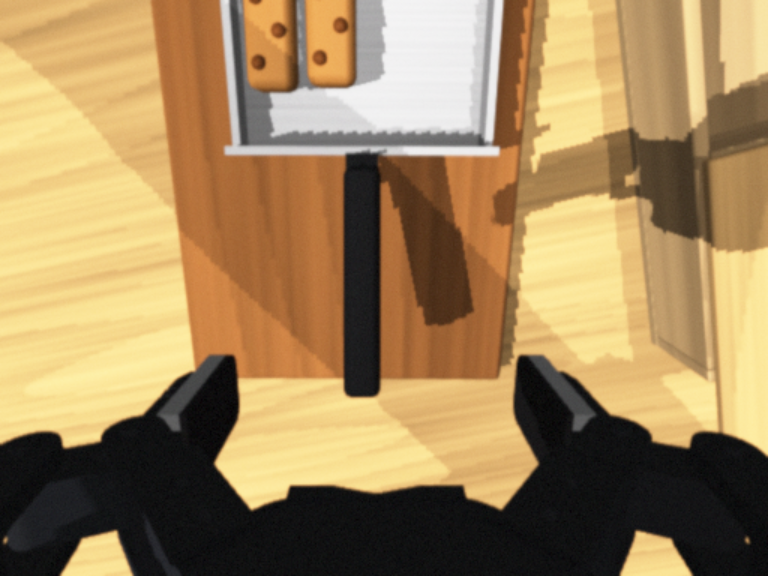

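Run:
```python
from h import *
o=get_obs()
def w(u,v,z): return wrist((u/1.5,v/1.5),z,o)
a=w(362,388,.088);b=w(362,160,.060);l=w(226,151,.05);r=w(499,151,.05)
d=b-a;print(a,b,np.degrees(np.arctan2(d[1],d[0])),np.hypot(*d));d=r-l;m=(l+r)/2;yw=np.arctan2(d[1],d[0])+np.pi/2;print(m,np.degrees(yw),np.hypot(*d))
for k in (m,b):print(k-np.array([np.cos(yw),np.sin(yw)])*(.071 if k is m else .065))
```

```text
[0.43138017 0.32070633] [0.53595515 0.29850273] -11.987156503378658 0.1069061605273606
[0.53991532 0.29758221] -11.876843549906107 0.136088054688386
[0.47043527 0.31219462]
[0.47234666 0.3118803 ]
```

Converted, -9.2 cm / 50 = -0.184, -8 cm / 50 = -0.16.

>>> servo_tool([
  [0,0.016,-0.04,0],
  [0,0.016,-0.1,0],
  [0,0.016,-0.16,0],
  [0,0.016,-0.184,0],
  [0,0.016,-0.184,0],
])

```text
time: 13.07
ee_pos: [0.4725, 0.3128, 0.0576]
tcp_rot: [179.9, 1.8, -11.9]
wrist_force: [-0.1, 0.5, 0.4]
opening: 0.0854
grasp_force: 0.0
```

>>> servo_tool([
  [0,0,0,0],
  [0,0,0,0],
  [0,0,0,0],
  [0,0,0,0],
  [0,0,0,0],
  [0,0,0,0],
  [0,0,0,0],
  [0,0,0,0],
  [0,0,0,0],
], claw=1, force=110)

```text
time: 13.82
ee_pos: [0.4734, 0.3131, 0.0591]
tcp_rot: [-180.0, 1.6, -11.9]
wrist_force: [-1.4, -1.7, 5.5]
opening: 0.0154
grasp_force: 107.6
```

Converted, -0.8 cm / 50 = -0.016, -0.4 cm / 50 = -0.008.

>>> servo_tool([
  [0,0,0,0],
  [0,0,0,0],
  [0,0,0,0],
  [0,0,-0.008,0],
  [0,0,-0.016,0],
  [0,0,-0.016,0],
  [0,0,-0.016,0],
], claw=0.5)

```text
time: 14.4
ee_pos: [0.4728, 0.3129, 0.0497]
tcp_rot: [179.9, 1.7, -11.9]
wrist_force: [-0.2, 0.4, -0.8]
opening: 0.0428
grasp_force: 0.0
```

>>> servo_tool([
  [0,0,0,0],
  [0,0,0,0],
  [0,0,0,0],
  [0,0,0,0],
  [0,0,0,0],
  [0,0,0,0],
  [0,0,0,0],
  [0,0,0,0],
  [0,0,0,0],
], claw=1, force=110)

```text
time: 15.15
ee_pos: [0.4733, 0.313, 0.0505]
tcp_rot: [180.0, 1.7, -11.9]
wrist_force: [-0.3, -1.6, 3.5]
opening: 0.0159
grasp_force: 107.2
```

Converted, 5 cm / 50 = 0.1, 4 cm / 50 = 0.08.

>>> servo_tool([
  [0,0,0.006,0],
  [0,0,0.012,0],
  [0,0,0.02,0],
  [0,0,0.03,0],
  [0,0,0.04,0],
  [0,0,0.06,0],
  [0,0,0.08,0],
  [0,0,0.1,0],
  [0,0,0.1,0],
  [0,0,0.1,0],
])

```text
time: 15.98
ee_pos: [0.4736, 0.3134, 0.1014]
tcp_rot: [-179.9, 1.6, -11.9]
wrist_force: [0.5, 0.1, -3.4]
opening: 0.016
grasp_force: 107.4
```

Run:
```python
from h import *
o=get_obs(); a=camera("wrist")[:,:,::-1]; b=camera("side")[:,:,::-1]; print(o["time"],np.round(o["ee_pos"],4),np.round(o["tcp_rot"],2),np.round(o["q"],1),o["torque"])
cv2.imwrite("pics/w4.png",np.hstack([cv2.resize(a,(400,300)),cv2.resize(b[80:230,110:310],(400,300))]))
```

```text
15.9833 [0.4736 0.3134 0.1014] [-179.95    1.63  -11.86] [  32.9    8.    -1.    82.1    1.2 -135.3] [ 0.02393759  0.21227715 -0.04645338]
```

View pics/w4.png

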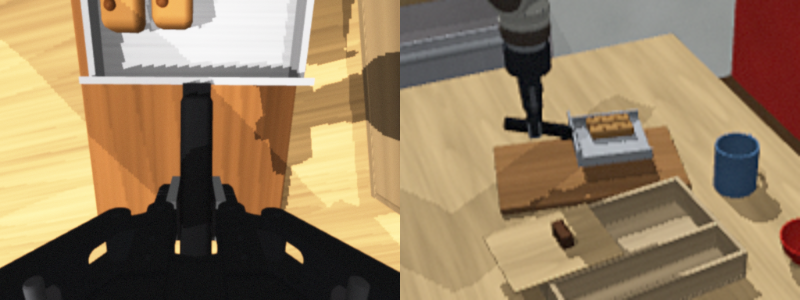

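Converted, 8.3 cm / 50 = 0.166, -1.7 cm / 50 = -0.034, -0.67 rad / 4 = -0.1675.

>>> servo_tool([
  [0,0,0.01,0],
  [0,0,0.03,-0.005],
  [0.004,-0.004,0.05,-0.0125],
  [0.01,-0.008,0.07,-0.0225],
  [0.018,-0.014,0.084,-0.035],
  [0.026,-0.02,0.09,-0.0475],
  [0.036,-0.026,0.09,-0.0625],
  [0.046,-0.034,0.09,-0.0775],
  [0.056,-0.042,0.09,-0.0925],
  [0.066,-0.05,0.09,-0.1075],
  [0.076,-0.058,0.09,-0.1225],
  [0.086,-0.066,0.09,-0.1375],
  [0.096,-0.074,0.09,-0.1525],
  [0.106,-0.082,0.09,-0.1675],
  [0.116,-0.09,0.09,-0.1825],
  [0.126,-0.098,0.09,-0.1975],
  [0.136,-0.106,0.09,-0.2125],
  [0.146,-0.114,0.09,-0.2275],
  [0.156,-0.122,0.09,-0.2425],
  [0.166,-0.13,0.09,-0.2575],
])

```text
time: 17.75
ee_pos: [0.5568, 0.2478, 0.1465]
tcp_rot: [-180.0, 1.7, -71.2]
wrist_force: [0.9, -0.1, -2.4]
opening: 0.0163
grasp_force: 107.5
```

Converted, 2.1 cm / 50 = 0.042, 2 cm / 50 = 0.04, -0.28 rad / 4 = -0.07.

>>> servo_tool([
  [0.008,-0.006,0,-0.0125],
  [0.016,-0.012,0,-0.025],
  [0.024,-0.018,0,-0.0375],
  [0.03,-0.023,0,-0.0475],
  [0.036,-0.027,0,-0.0575],
  [0.04,-0.03,0,-0.065],
  [0.042,-0.0316,0,-0.07],
  [0.042,-0.032,0,-0.07],
  [0.042,-0.032,-0.01,-0.07],
  [0.042,-0.032,-0.02,-0.07],
  [0.042,-0.032,-0.03,-0.07],
  [0.042,-0.032,-0.03,-0.07],
  [0.042,-0.032,-0.03,-0.07],
])

```text
time: 18.83
ee_pos: [0.5767, 0.232, 0.1296]
tcp_rot: [179.9, 1.7, -86.9]
wrist_force: [-0.1, 0.2, -3.0]
opening: 0.016
grasp_force: 107.4
```

Run:
```python
from h import *
o=get_obs(); a=camera("wrist")[:,:,::-1]; b=camera("side")[:,:,::-1]; print(o["time"],np.round(o["ee_pos"],4),np.round(o["tcp_rot"],2),np.round(o["q"],1),o["torque"])
cv2.imwrite("pics/w5.png",np.hstack([cv2.resize(a,(400,300)),cv2.resize(b[80:230,110:310],(400,300))]))
```

```text
18.8333 [0.5767 0.232  0.1296] [179.91   1.68 -86.91] [ 21.2  13.5   8.5  84.5   1.6 -71.9] [0.22597292 0.05283982 0.00071757]
```

View pics/w5.png

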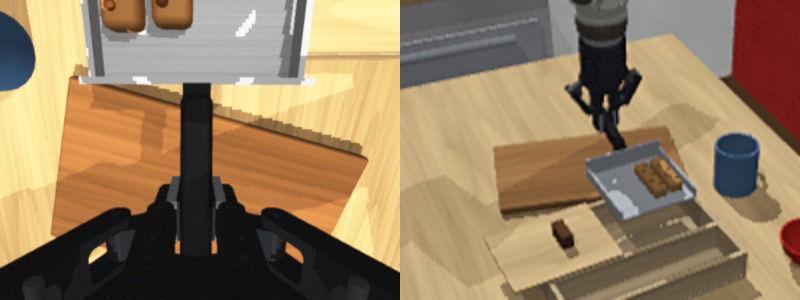

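```bash
cat >> h.py <<'E'
def tilt():
    o=get_obs(); im=camera("wrist"); c=get_calibration("wrist"); Ti=np.linalg.inv(c["tool_from_camera"])
    hsv=cv2.cvtColor(im,cv2.COLOR_RGB2HSV)
    m=((hsv[:,:,1]<60)&(hsv[:,:,2]>90)); res=[]
    for col in (170,190,290,310):
        rows=np.where(m[:230,col-4:col+5].mean(1)>.6)[0]; res.append(int(rows.max()) if len(rows) else -1)
    th=np.radians(np.arange(-10,60,.5)); dx,dz=.071,-.017
    P=np.stack([dx*np.cos(th)+dz*np.sin(th),0*th,-.016-(dz*np.cos(th)-dx*np.sin(th))],1)  # tool: z down
    Q=(Ti[:3,:3]@P.T).T+Ti[:3,3]; v=c["fy"]*Q[:,1]/Q[:,2]+c["cy"]
    r=np.median(res); print("t",round(float(o["time"]),2),"rows",res,"tilt",np.degrees(th[np.argmin(abs(v-r))]),np.round(o["ee_pos"],4),"F",np.round(o["wrist_force"],1),"T",np.round(o["torque"],2))
    bis=((hsv[:,:,0]>5)&(hsv[:,:,0]<22)&(hsv[:,:,1]>120)&(hsv[:,:,2]>90))[:100]; print("biscuit px",bis.sum())
    return im
E
python3 -c "
from h import *
tilt()"
```

```text
t 18.93 rows [107, 107, 107, 108] tilt 14.0 [0.5771 0.2321 0.1303] F [-0.4  0.2 -2.3] T [ 0.21 -0.09 -0.02]
biscuit px 4831
```

Converted, -1.4 cm / 50 = -0.028, -1 cm / 50 = -0.02.

>>> servo_tool([
  [0,0,-0.01,0],
  [0,0,-0.02,0],
  [0,0,-0.028,0],
  [0,0,-0.028,0],
])

```text
time: 19.32
ee_pos: [0.5766, 0.2318, 0.1148]
tcp_rot: [179.9, 1.7, -86.9]
wrist_force: [-0.2, -0.4, -3.4]
opening: 0.016
grasp_force: 107.4
```

>>> servo_tool([
  [0,0,0,0],
  [0,0,0,0],
  [0,0,0,0],
  [0,0,0,0],
], force=40)

```text
time: 19.65
ee_pos: [0.5773, 0.2321, 0.1166]
tcp_rot: [-180.0, 1.7, -86.9]
wrist_force: [-0.2, -0.2, -2.8]
opening: 0.016
grasp_force: 107.5
```

```bash
python3 -c "
from h import *
tilt()"
```

```text
t 19.65 rows [107, 107, 107, 108] tilt 14.0 [0.5773 0.2321 0.1166] F [-0.2 -0.2 -2.8] T [ 0.22  0.01 -0.  ]
biscuit px 4750
```

>>> servo_tool([
  [0,0,0,0],
  [0,0,0,0],
  [0,0,0,0],
  [0,0,0,0],
], force=20)

```text
time: 20.03
ee_pos: [0.5772, 0.2321, 0.1163]
tcp_rot: [180.0, 1.7, -86.9]
wrist_force: [-0.3, -0.5, -2.7]
opening: 0.0164
grasp_force: 107.5
```

```bash
python3 -c "
from h import *
tilt()"
```

```text
t 20.03 rows [107, 107, 107, 108] tilt 14.0 [0.5772 0.2321 0.1163] F [-0.3 -0.5 -2.7] T [ 0.21  0.01 -0.02]
biscuit px 4736
```

>>> servo_tool([
  [0,0,0,0],
  [0,0,0,0],
  [0,0,0,0],
], claw=1, force=50)

```text
time: 20.33
ee_pos: [0.5772, 0.232, 0.1163]
tcp_rot: [180.0, 1.7, -86.9]
wrist_force: [-0.2, 0.9, -3.2]
opening: 0.0159
grasp_force: 107.5
```

```bash
python3 -c "
from h import *
tilt()"
```

```text
t 20.33 rows [107, 107, 107, 108] tilt 14.0 [0.5772 0.232  0.1163] F [-0.2  0.9 -3.2] T [0.23 0.11 0.02]
biscuit px 4727
```

>>> servo_tool([
  [0,0,0,0],
  [0,0,0,0],
  [0,0,0,0],
], claw=1, force=20)

```text
time: 20.63
ee_pos: [0.5772, 0.2321, 0.1163]
tcp_rot: [180.0, 1.7, -86.9]
wrist_force: [0.0, 0.8, -3.3]
opening: 0.0164
grasp_force: 107.5
```

```bash
python3 -c "
from h import *
tilt()"
```

```text
t 20.63 rows [107, 107, 107, 108] tilt 14.0 [0.5772 0.2321 0.1163] F [ 0.   0.8 -3.3] T [0.17 0.09 0.07]
biscuit px 4733
```

>>> servo_tool([
  [0,0,0,0],
  [0,0,0,0],
  [0,0,0,0],
], claw=0.95, force=20)

```text
time: 20.93
ee_pos: [0.5772, 0.232, 0.1163]
tcp_rot: [180.0, 1.7, -86.9]
wrist_force: [-0.4, -0.2, -2.6]
opening: 0.0163
grasp_force: 107.5
```

```bash
python3 -c "
from h import *
tilt()"
```

```text
t 20.93 rows [107, 107, 107, 108] tilt 14.0 [0.5772 0.232  0.1163] F [-0.4 -0.2 -2.6] T [ 0.22  0.04 -0.02]
biscuit px 4755
```

>>> servo_tool([
  [0,0,0,0],
  [0,0,0,0],
  [0,0,0,0],
], claw=0.85, force=20)

```text
time: 21.23
ee_pos: [0.5772, 0.2321, 0.1163]
tcp_rot: [180.0, 1.7, -86.9]
wrist_force: [0.2, 0.2, -2.2]
opening: 0.0163
grasp_force: 107.5
```

>>> servo_tool([
  [0,0,0,0],
  [0,0,0,0],
  [0,0,0,0],
], claw=0.82, force=20)

```text
time: 21.48
ee_pos: [0.5772, 0.232, 0.1163]
tcp_rot: [180.0, 1.7, -86.9]
wrist_force: [0.9, 0.2, -3.4]
opening: 0.0161
grasp_force: 107.5
```

```bash
python3 -c "
from h import *
tilt()"
```

```text
t 21.48 rows [107, 107, 107, 108] tilt 14.0 [0.5772 0.232  0.1163] F [ 0.9  0.2 -3.4] T [ 0.26  0.06 -0.02]
biscuit px 4728
```

Converted, -8.3 cm / 50 = -0.166, -7.8 cm / 50 = -0.156, 1.03 rad / 4 = 0.2575.

>>> servo_tool([
  [0,0,0.01,0],
  [0,0,0.03,0.005],
  [-0.004,0.004,0.05,0.0125],
  [-0.01,0.008,0.064,0.0225],
  [-0.018,0.014,0.068,0.035],
  [-0.026,0.02,0.068,0.0475],
  [-0.036,0.028,0.068,0.0625],
  [-0.046,0.036,0.068,0.0775],
  [-0.056,0.044,0.068,0.0925],
  [-0.066,0.052,0.068,0.1075],
  [-0.076,0.06,0.068,0.1225],
  [-0.086,0.068,0.068,0.1375],
  [-0.096,0.076,0.068,0.1525],
  [-0.106,0.084,0.068,0.1675],
  [-0.116,0.092,0.068,0.1825],
  [-0.126,0.1,0.068,0.1975],
  [-0.136,0.108,0.068,0.2125],
  [-0.146,0.116,0.068,0.2275],
  [-0.156,0.124,0.068,0.2425],
  [-0.166,0.132,0.068,0.2575],
])

```text
time: 23.2
ee_pos: [0.4941, 0.2983, 0.1515]
tcp_rot: [-180.0, 1.7, -27.7]
wrist_force: [0.5, -0.1, -3.5]
opening: 0.016
grasp_force: 107.5
```

Converted, -9.6 cm / 50 = -0.192, -9.3 cm / 50 = -0.186, 0.279 rad / 4 = 0.0698.

>>> servo_tool([
  [-0.008,0.006,0,0.0125],
  [-0.016,0.012,0,0.025],
  [-0.024,0.018,0,0.0375],
  [-0.03,0.022,0,0.0475],
  [-0.036,0.026,0,0.0575],
  [-0.04,0.029,0,0.065],
  [-0.0416,0.03,0,0.0698],
  [-0.0416,0.03,-0.02,0.0698],
  [-0.0416,0.03,-0.05,0.0698],
  [-0.0416,0.03,-0.08,0.0698],
  [-0.0416,0.03,-0.11,0.0698],
  [-0.0416,0.03,-0.14,0.0698],
  [-0.0416,0.03,-0.16,0.0698],
  [-0.0416,0.03,-0.176,0.0698],
  [-0.0416,0.03,-0.186,0.0698],
  [-0.0416,0.03,-0.192,0.0698],
  [-0.0416,0.03,-0.192,0.0698],
])

```text
time: 24.62
ee_pos: [0.4733, 0.313, 0.054]
tcp_rot: [180.0, 1.7, -11.9]
wrist_force: [0.0, 0.2, -2.1]
opening: 0.0167
grasp_force: 107.5
```

Converted, -0.4 cm / 50 = -0.008, -0.3 cm / 50 = -0.006.

>>> servo_tool([
  [0,0,-0.003,0],
  [0,0,-0.006,0],
  [0,0,-0.008,0],
  [0,0,-0.008,0],
])

```text
time: 24.95
ee_pos: [0.4736, 0.3132, 0.0508]
tcp_rot: [-180.0, 1.7, -11.9]
wrist_force: [-1.1, 0.9, -1.3]
opening: 0.0161
grasp_force: 107.9
```

>>> servo_tool([
  [0,0,0,0],
  [0,0,0,0],
  [0,0,0,0],
  [0,0,0,0],
], claw=0.6)

```text
time: 25.28
ee_pos: [0.4735, 0.3131, 0.0506]
tcp_rot: [180.0, 1.7, -11.9]
wrist_force: [-1.0, -0.3, -0.8]
opening: 0.0344
grasp_force: 0.0
```

>>> servo_tool([
  [0,0,0,0],
  [0,0,0,0],
  [0,0,0,0],
  [0,0,0,0],
  [0,0,0,0],
  [0,0,0,0],
], claw=1, force=20)

```text
time: 25.78
ee_pos: [0.4734, 0.3131, 0.0504]
tcp_rot: [180.0, 1.7, -11.9]
wrist_force: [-0.4, 0.1, 1.6]
opening: 0.0176
grasp_force: 25.2
```

Converted, 1 cm / 50 = 0.02, 0.8 cm / 50 = 0.016.

>>> servo_tool([
  [0,0,0.004,0],
  [0,0,0.008,0],
  [0,0,0.012,0],
  [0,0,0.016,0],
  [0,0,0.02,0],
  [0,0,0.02,0],
])

```text
time: 26.28
ee_pos: [0.4735, 0.3131, 0.0607]
tcp_rot: [180.0, 1.7, -11.9]
wrist_force: [-0.6, -0.0, -3.7]
opening: 0.0174
grasp_force: 24.6
```

```bash
python3 -c "
from h import *
tilt()"
```

```text
t 26.28 rows [107, 107, 108, 108] tilt 11.5 [0.4735 0.3131 0.0607] F [-0.6 -0.  -3.7] T [ 0.05  0.17 -0.02]
biscuit px 15242
```

Converted, 6.5 cm / 50 = 0.13, 6.4 cm / 50 = 0.128, -0.75 rad / 4 = -0.1875.

>>> servo_tool([
  [0,0,0.006,0],
  [0,0,0.016,-0.0025],
  [0,0.002,0.03,-0.0075],
  [0.002,0.004,0.046,-0.015],
  [0.004,0.008,0.064,-0.025],
  [0.006,0.012,0.082,-0.0375],
  [0.01,0.016,0.098,-0.05],
  [0.014,0.022,0.112,-0.0625],
  [0.02,0.028,0.122,-0.075],
  [0.026,0.032,0.128,-0.0875],
  [0.032,0.036,0.13,-0.1],
  [0.04,0.04,0.13,-0.1125],
  [0.048,0.044,0.13,-0.125],
  [0.056,0.048,0.13,-0.1375],
  [0.064,0.052,0.13,-0.15],
  [0.072,0.056,0.13,-0.1625],
  [0.08,0.06,0.13,-0.175],
  [0.088,0.064,0.13,-0.1875],
  [0.096,0.068,0.13,-0.2],
  [0.104,0.072,0.13,-0.2125],
])

```text
time: 28.0
ee_pos: [0.5257, 0.3493, 0.1261]
tcp_rot: [-180.0, 1.7, -60.8]
wrist_force: [0.5, 0.1, -2.3]
opening: 0.0175
grasp_force: 24.6
```

Converted, 4.6 cm / 50 = 0.092, 4.5 cm / 50 = 0.09, -0.459 rad / 4 = -0.1148.

>>> servo_tool([
  [0.008,0.002,0,-0.0125],
  [0.018,0.004,0,-0.025],
  [0.028,0.006,0,-0.0375],
  [0.038,0.009,0,-0.05],
  [0.048,0.012,0,-0.0625],
  [0.058,0.015,0,-0.075],
  [0.068,0.018,0,-0.0875],
  [0.076,0.02,0,-0.0975],
  [0.082,0.021,0,-0.105],
  [0.087,0.0216,0,-0.1113],
  [0.09,0.022,0,-0.1148],
  [0.092,0.022,0,-0.1148],
  [0.092,0.022,-0.006,-0.1148],
  [0.092,0.022,-0.02,-0.1148],
  [0.092,0.022,-0.04,-0.1148],
  [0.092,0.022,-0.06,-0.1148],
  [0.092,0.022,-0.074,-0.1148],
  [0.092,0.022,-0.08,-0.1148],
  [0.092,0.022,-0.08,-0.1148],
])

```text
time: 29.58
ee_pos: [0.5708, 0.3597, 0.0837]
tcp_rot: [179.9, 1.6, -86.9]
wrist_force: [-0.2, 0.5, -2.7]
opening: 0.0178
grasp_force: 24.6
```

```bash
python3 -c "
from h import *
tilt();print(get_obs()['tcp_rot'],get_obs()['q'].round(1))"
```

```text
t 29.58 rows [113, 113, 112, 112] tilt 18.0 [0.5708 0.3597 0.0837] F [-0.2  0.5 -2.7] T [ 0.29  0.03 -0.04]
biscuit px 27987
[179.92497661   1.67708232 -86.91929586] [ 31.6  21.   12.8  81.1   1.5 -61.5]
```

```bash
python3 -c "
from h import *
a=camera('wrist')[:,:,::-1]; b=camera('side')[:,:,::-1]
cv2.imwrite('pics/w6.png',np.hstack([cv2.resize(a,(400,300)),cv2.resize(b[110:260,140:340],(400,300))]))"
```

```text
(no output)
```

View pics/w6.png

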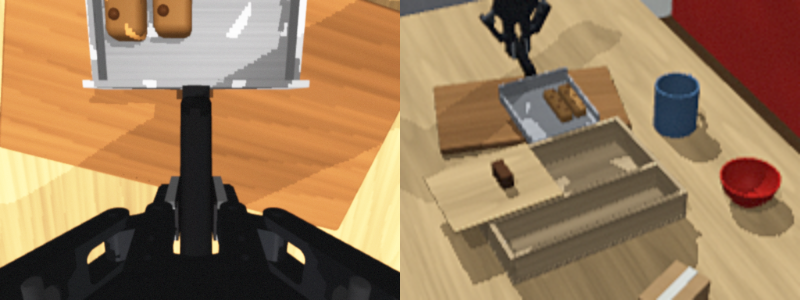

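Converted, -2.1 cm / 50 = -0.042, -1.9 cm / 50 = -0.038.

>>> servo_tool([
  [0,0,0.006,0],
  [0,0,0.014,0],
  [0,-0.004,0.02,0],
  [0.0004,-0.01,0.02,0],
  [0.001,-0.018,0.02,0],
  [0.0016,-0.026,0.02,0],
  [0.002,-0.034,0.02,0],
  [0.002,-0.038,0.02,0],
  [0.002,-0.042,0.02,0],
  [0.002,-0.042,0.02,0],
])

```text
time: 30.57
ee_pos: [0.5723, 0.3389, 0.0954]
tcp_rot: [180.0, 1.7, -86.9]
wrist_force: [-0.2, -0.2, -3.0]
opening: 0.0175
grasp_force: 24.6
```

```bash
python3 -c "
from h import *
tilt()"
```

```text
t 30.57 rows [112, 113, 112, 113] tilt 18.0 [0.5723 0.3389 0.0954] F [-0.2 -0.2 -3. ] T [ 0.34  0.11 -0.01]
biscuit px 22188
```

Converted, -0.6 cm / 50 = -0.012, -0.4 cm / 50 = -0.008.

>>> servo_tool([
  [0,-0.004,0.002,0],
  [0,-0.008,0.004,0],
  [0,-0.012,0.008,0],
  [0,-0.012,0.008,0],
])

```text
time: 30.95
ee_pos: [0.5722, 0.3359, 0.1011]
tcp_rot: [-179.9, 2.0, -86.8]
wrist_force: [-4.4, 13.4, 1.9]
opening: 0.0172
grasp_force: 25.1
```

```bash
python3 -c "
from h import *
tilt()"
```

```text
t 30.95 rows [116, 116, 116, 116] tilt 21.0 [0.5722 0.3359 0.1011] F [-4.4 13.4  1.9] T [ 2.84  0.84 -0.02]
biscuit px 21389
```

Converted, 0.3 cm / 50 = 0.006, -0.2 cm / 50 = -0.004.

>>> servo_tool([
  [0,-0.002,0.002,0],
  [0,-0.004,0.004,0],
  [0,-0.004,0.006,0],
])

```text
time: 31.25
ee_pos: [0.5722, 0.3345, 0.1041]
tcp_rot: [-179.9, 2.1, -86.8]
wrist_force: [-3.8, 13.9, 1.4]
opening: 0.0179
grasp_force: 25.2
```

```bash
python3 -c "
from h import *
tilt()"
```

```text
t 31.25 rows [119, 119, 119, 119] tilt 23.0 [0.5722 0.3345 0.1041] F [-3.8 13.9  1.4] T [3.04 0.68 0.01]
biscuit px 21068
```

Converted, -7.2 cm / 50 = -0.144, -6.8 cm / 50 = -0.136.

>>> servo_tool([
  [0,0.006,0,0],
  [0,0.012,0.002,0],
  [0,0.016,0.008,0],
  [0,0.016,0.018,0],
  [0,0.016,0.03,0],
  [0,0.016,0.044,0],
  [0,0.016,0.058,0],
  [0,0.016,0.068,0],
  [0,0.012,0.074,0],
  [0,0.004,0.076,0],
  [0.001,-0.01,0.076,0],
  [0.002,-0.026,0.076,0],
  [0.003,-0.042,0.076,0],
  [0.004,-0.058,0.076,0],
  [0.005,-0.074,0.076,0],
  [0.006,-0.09,0.076,0],
  [0.007,-0.106,0.076,0],
  [0.008,-0.122,0.076,0],
  [0.008,-0.136,0.076,0],
  [0.008,-0.144,0.076,0],
])

```text
time: 32.97
ee_pos: [0.5764, 0.258, 0.1404]
tcp_rot: [180.0, 1.7, -86.9]
wrist_force: [1.0, 0.9, -2.3]
opening: 0.0178
grasp_force: 24.5
```

Converted, -5.6 cm / 50 = -0.112, -1.7 cm / 50 = -0.034.

>>> servo_tool([
  [0,-0.008,0,0],
  [0.002,-0.02,0,0],
  [0.003,-0.034,0,0],
  [0.004,-0.05,0,0],
  [0.005,-0.066,0,0],
  [0.0056,-0.082,0,0],
  [0.006,-0.094,0,0],
  [0.006,-0.104,0,0],
  [0.006,-0.11,0,0],
  [0.006,-0.112,0,0],
  [0.006,-0.112,0,0],
])

```text
time: 33.88
ee_pos: [0.5794, 0.2029, 0.1403]
tcp_rot: [180.0, 1.7, -86.9]
wrist_force: [0.4, 1.2, -2.6]
opening: 0.0177
grasp_force: 24.6
```

```bash
python3 -c "
from h import *
tilt()"
```

```text
t 33.88 rows [119, 119, 119, 119] tilt 23.0 [0.5794 0.2029 0.1403] F [ 0.4  1.2 -2.6] T [0.25 0.01 0.01]
biscuit px 8200
```

>>> servo_tool([
  [0,0,-0.008,0],
  [0,0,-0.024,0],
  [0,0,-0.042,0],
  [0,0,-0.058,0],
  [0,0,-0.066,0],
  [0,0,-0.068,0],
  [0.0004,-0.008,-0.068,0],
  [0.0008,-0.016,-0.068,0],
  [0.0012,-0.02,-0.064,0],
  [0.0012,-0.024,-0.058,0],
  [0.0014,-0.028,-0.052,0],
  [0.0014,-0.028,-0.05,0],
])

```text
time: 34.93
ee_pos: [0.5802, 0.1907, 0.1174]
tcp_rot: [-179.9, 2.0, -86.8]
wrist_force: [-3.4, 9.5, 1.5]
opening: 0.0177
grasp_force: 25.0
```

```bash
python3 -c "
from h import *
tilt()"
```

```text
t 34.93 rows [128, 128, 128, 128] tilt 29.500000000000004 [0.5802 0.1907 0.1174] F [-3.4  9.5  1.5] T [1.94 0.77 0.04]
biscuit px 8928
```

Converted, 2.4 cm / 50 = 0.048, 0.04 cm / 50 = 0.0008.

>>> servo_tool([
  [0.0004,-0.006,0.008,0],
  [0.0008,-0.012,0.016,0],
  [0.001,-0.019,0.024,0],
  [0.0014,-0.026,0.032,0],
  [0.0018,-0.033,0.04,0],
  [0.002,-0.04,0.048,0],
  [0.002,-0.04,0.048,0],
])

```text
time: 35.57
ee_pos: [0.5814, 0.1722, 0.1433]
tcp_rot: [-179.8, 2.2, -86.8]
wrist_force: [-6.1, 18.5, 9.0]
opening: 0.0176
grasp_force: 25.6
```

```bash
python3 -c "
from h import *
tilt()"
```

```text
t 35.57 rows [149, 149, 150, 150] tilt 43.5 [0.5814 0.1722 0.1433] F [-6.1 18.5  9. ] T [ 3.82  1.33 -0.09]
biscuit px 14149
```

Converted, -2.2 cm / 50 = -0.044, 0.09 cm / 50 = 0.0018.

>>> servo_tool([
  [0.0004,-0.008,0.008,0],
  [0.0008,-0.016,0.016,0],
  [0.001,-0.024,0.024,0],
  [0.0014,-0.032,0.032,0],
  [0.0018,-0.04,0.04,0],
  [0.002,-0.044,0.044,0],
  [0.002,-0.044,0.044,0],
])

```text
time: 36.2
ee_pos: [0.5825, 0.1499, 0.1655]
tcp_rot: [-179.7, 2.1, -86.8]
wrist_force: [-6.2, 17.9, 12.2]
opening: 0.0173
grasp_force: 25.3
```

```bash
python3 -c "
from h import *
a=tilt()[:,:,::-1]
b=camera('side')[:,:,::-1]; c=camera('scene')[:,:,::-1]
cv2.imwrite('pics/w7.png',np.hstack([cv2.resize(a,(266,200)),cv2.resize(b[120:240,140:300],(266,200)),cv2.resize(c[110:230,200:360],(266,200))]))"
```

```text
t 36.2 rows [173, 172, 172, 173] tilt 57.5 [0.5825 0.1499 0.1655] F [-6.2 17.9 12.2] T [ 3.57  1.35 -0.17]
biscuit px 14303
```

View pics/w7.png

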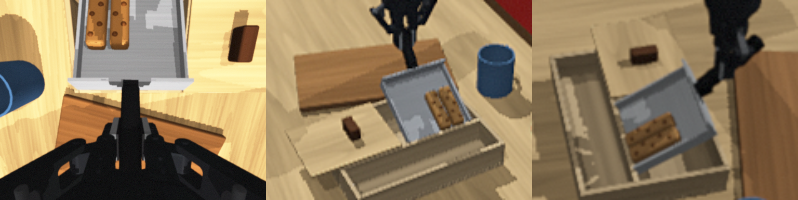

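Converted, 5.3 cm / 50 = 0.106, 5 cm / 50 = 0.1.

>>> servo_tool([
  [0,0.006,0,0],
  [0,0.012,-0.008,0],
  [0,0.016,-0.02,0],
  [0,0.02,-0.032,0],
  [0,0.022,-0.04,0],
  [-0.0006,0.03,-0.04,0],
  [-0.0012,0.04,-0.04,0],
  [-0.0016,0.05,-0.04,0],
  [-0.002,0.06,-0.04,0],
  [-0.0026,0.07,-0.04,0],
  [-0.0032,0.08,-0.04,0],
  [-0.004,0.09,-0.04,0],
  [-0.0046,0.1,-0.04,0],
  [-0.005,0.106,-0.04,0],
  [-0.005,0.106,-0.04,0],
])

```text
time: 37.6
ee_pos: [0.5795, 0.2007, 0.1412]
tcp_rot: [180.0, 1.7, -86.9]
wrist_force: [-0.6, 0.6, -2.3]
opening: 0.0175
grasp_force: 21.3
```

```bash
python3 -c "
from h import *
a=tilt()[:,:,::-1]
b=camera('side')[:,:,::-1]; c=camera('scene')[:,:,::-1]
cv2.imwrite('pics/w8.png',np.hstack([cv2.resize(a,(266,200)),cv2.resize(b[120:240,140:300],(266,200)),cv2.resize(c[110:230,200:360],(266,200))]))"
```

```text
t 37.6 rows [169, 169, 169, 169] tilt 55.5 [0.5795 0.2007 0.1412] F [-0.6  0.6 -2.3] T [ 0.11  0.05 -0.02]
biscuit px 4217
```

View pics/w8.png

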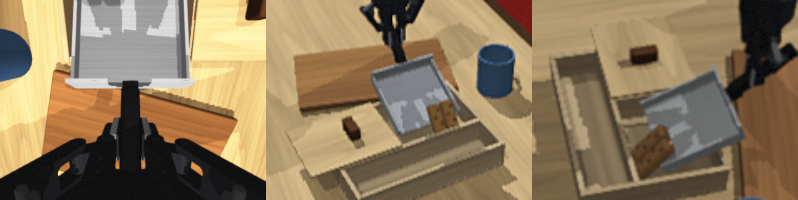

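Converted, 6.2 cm / 50 = 0.124, 3.7 cm / 50 = 0.074.

>>> servo_tool([
  [-0.0006,0.008,0.006,0],
  [-0.001,0.016,0.012,0],
  [-0.0016,0.024,0.018,0],
  [-0.002,0.034,0.024,0],
  [-0.0026,0.044,0.03,0],
  [-0.003,0.054,0.036,0],
  [-0.0036,0.064,0.044,0],
  [-0.004,0.074,0.052,0],
  [-0.0046,0.084,0.06,0],
  [-0.0052,0.094,0.068,0],
  [-0.006,0.104,0.076,0],
  [-0.006,0.114,0.084,0],
  [-0.006,0.124,0.094,0],
  [-0.006,0.124,0.094,0],
])

```text
time: 38.92
ee_pos: [0.5768, 0.2631, 0.1895]
tcp_rot: [-179.9, 1.7, -86.9]
wrist_force: [0.6, 0.3, -2.0]
opening: 0.0174
grasp_force: 21.4
```

Run:
```python
from h import *
a=tilt(); c=camera("scene")
# biscuit-coloured pixels (saturated brown-orange) in scene, on scoop/bay
hsv=cv2.cvtColor(c,cv2.COLOR_RGB2HSV); m=((hsv[:,:,0]<15)&(hsv[:,:,1]>120)&(hsv[:,:,2]>70)).astype(np.uint8)
n,l,s,ce=cv2.connectedComponentsWithStats(m)
for i in range(1,n):
    if s[i,4]>15: print(s[i],ce[i].round(1),onplane("scene",ce[i],.026).round(3),c[l==i].mean(0).round())
cv2.imwrite("pics/sc9.png",c[:,:,::-1]);cv2.imwrite("pics/wr9.png",a[:,:,::-1])
```

```text
t 38.92 rows [169, 169, 169, 169] tilt 55.5 [0.5768 0.2631 0.1895] F [ 0.6  0.3 -2. ] T [0.09 0.01 0.02]
biscuit px 1441
[128 136  25  21 362] [139.3 145. ] [ 0.336 -0.297] [105.  28.  23.]
[260 137  15   6  52] [267.2 139.6] [0.37  0.076] [77. 49. 32.]
[ 325  141   82   95 3472] [366.1 196.5] [0.627 0.293] [121.  85.  54.]
[ 210  251   46   41 1443] [232.8 271.4] [ 0.79  -0.082] [129.  33.  28.]
```

```bash
cat >> h.py <<'E'
B=np.array([.5878,.0693]); ex=np.array([.9984,.056]); ey=np.array([-.056,.9984])
def cw(x,y): return B+ex*(x-.059)+ey*(y-.040)   # caddy->world
def ascii(c,name="scene",z=.02):
    out=[]
    for y in np.arange(.102,-.024,-.007):
        r=""
        for x in np.arange(-.02,.14,.005):
            u,v=proj(name,[*cw(x,y),z])[0]; p=c[int(round(v)),int(round(u))].astype(int)
            sat=(p.max()-p.min())/max(p.max(),1); r+=f"{int(sat*9.99)}"
        out.append(r)
    print("\n".join(out))
E
python3 - <<'E'
from h import *
import cv2
c=cv2.imread("pics/sc9.png")[:,:,::-1]; ascii(c)
print(); ascii(camera("side"),"side")
E
```

```text
33333333333343433333333333333333
33333333333333333333333333333333
33333333333333333333333333333333
33333333333333333333333333333333
33333333333333333333333333333333
33333333333333335566565556633333
33333333333333335556655565553333
33333333333333334555555555633333
33333333333333335655556555543333
33333333333333334555555555543333
33333333333333335565565555643333
33333333333333334555555555533333
33333333333333336655556555543333
33333333333333334555555555553333
33333333333333334555555565543333
33333333333333334556565555653333
33333333333333333333343333333333
33333333333333333333233322233333

33333333333333333333333333333333
33333333333333333333333333333333
33333333333333333333333333333333
33333333333333333334333343423333
33333333333333333556544666633333
33333333333333335655655556653333
33333333333333336555565565653333
33333333333333336655555565643333
33333333333333336655665555633223
33333333333333336555655656633223
33333333333333335655555555633222
33333333333333336656556665633223
33333333333333334556565364643223
34322222222222333333333333333322
33333333333333333333333333333333
33333333333333333333333333333333
33333333333333333333333333333333
33333333333333333333333333333333
```

Converted, -5.9 cm / 50 = -0.118, -5.8 cm / 50 = -0.116, 1.309 rad / 4 = 0.3273.

>>> servo_tool([
  [0,0.006,0.01,0],
  [0,0.012,0.024,0.0075],
  [-0.004,0.016,0.04,0.025],
  [-0.01,0.02,0.05,0.045],
  [-0.018,0.024,0.05,0.065],
  [-0.026,0.028,0.05,0.085],
  [-0.034,0.032,0.05,0.105],
  [-0.042,0.036,0.05,0.125],
  [-0.05,0.04,0.05,0.145],
  [-0.058,0.044,0.05,0.165],
  [-0.066,0.048,0.05,0.185],
  [-0.074,0.052,0.05,0.205],
  [-0.082,0.056,0.05,0.225],
  [-0.09,0.06,0.05,0.245],
  [-0.098,0.066,0.05,0.265],
  [-0.104,0.072,0.05,0.285],
  [-0.11,0.076,0.05,0.305],
  [-0.116,0.08,0.05,0.3225],
  [-0.118,0.082,0.05,0.3273],
  [-0.118,0.082,0.05,0.3273],
])

```text
time: 40.73
ee_pos: [0.5174, 0.3032, 0.2134]
tcp_rot: [180.0, 1.7, -11.9]
wrist_force: [0.3, -0.8, -2.0]
opening: 0.0175
grasp_force: 21.4
```

```bash
python3 -c "
from h import *
tilt();print(get_obs()['tcp_rot'])"
```

```text
t 40.73 rows [168, 168, 159, 168] tilt 53.0 [0.5174 0.3032 0.2134] F [ 0.3 -0.8 -2. ] T [-0.04  0.1  -0.03]
biscuit px 6743
[179.96977914   1.69923234 -12.0228924 ]
```

Converted, -15.6 cm / 50 = -0.312, -6.5 cm / 50 = -0.13.

>>> servo_tool([
  [0,0,-0.03,0],
  [0,0,-0.07,0],
  [0,0,-0.1,0],
  [0,0,-0.12,0],
  [0,0,-0.13,0],
  [-0.006,0.0012,-0.144,0],
  [-0.016,0.0034,-0.16,0],
  [-0.026,0.0054,-0.176,0],
  [-0.034,0.0072,-0.192,0],
  [-0.042,0.0088,-0.208,0],
  [-0.05,0.0104,-0.224,0],
  [-0.056,0.012,-0.24,0],
  [-0.062,0.0132,-0.254,0],
  [-0.068,0.0144,-0.268,0],
  [-0.074,0.0156,-0.282,0],
  [-0.078,0.0166,-0.294,0],
  [-0.082,0.0174,-0.304,0],
  [-0.084,0.018,-0.312,0],
  [-0.084,0.018,-0.312,0],
])

```text
time: 42.37
ee_pos: [0.4752, 0.3119, 0.0563]
tcp_rot: [179.9, 1.7, -11.9]
wrist_force: [-0.6, 0.6, -0.6]
opening: 0.0178
grasp_force: 20.4
```

```bash
python3 -c "
from h import *
tilt();print(get_obs()['tcp_rot'])"
```

```text
t 42.37 rows [142, 142, 143, 143] tilt 37.0 [0.4752 0.3119 0.0563] F [-0.6  0.6 -0.6] T [ 0.07 -0.04  0.03]
biscuit px 13376
[179.9533628    1.72786578 -11.91530878]
```

Converted, -0.5 cm / 50 = -0.01, -0.3 cm / 50 = -0.006.

>>> servo_tool([
  [0,0,-0.006,0],
  [0,0,-0.01,0],
  [0,0,-0.01,0],
])

```text
time: 42.67
ee_pos: [0.4757, 0.312, 0.052]
tcp_rot: [180.0, 1.7, -11.9]
wrist_force: [0.2, 0.5, -1.3]
opening: 0.0175
grasp_force: 20.4
```

>>> servo_tool([
  [0,0,0,0],
  [0,0,0,0],
  [0,0,0,0],
  [0,0,0,0],
  [0,0,0,0],
  [0,0,0,0],
], claw=0)

```text
time: 43.17
ee_pos: [0.4756, 0.3121, 0.0524]
tcp_rot: [180.0, 1.7, -11.9]
wrist_force: [-0.5, 0.5, 0.8]
opening: 0.085
grasp_force: 0.0
```

```bash
python3 -c "
from h import *
cv2.imwrite('pics/wr10.png',tilt()[:,:,::-1])"
```

```text
t 43.17 rows [142, 141, 142, 142] tilt 37.0 [0.4756 0.3121 0.0524] F [-0.5  0.5  0.8] T [-0.02  0.01  0.07]
biscuit px 13236
```

Converted, 20 cm / 50 = 0.4, 16 cm / 50 = 0.32.

>>> servo_tool([
  [0,0,0.04,0],
  [0,0,0.1,0],
  [0,0,0.16,0],
  [0,0,0.24,0],
  [0,0,0.32,0],
  [0,0,0.4,0],
  [0,0,0.4,0],
])

```text
time: 43.8
ee_pos: [0.4769, 0.3129, 0.2609]
tcp_rot: [-179.6, 1.3, -11.9]
wrist_force: [1.1, 0.5, 0.9]
opening: 0.0851
grasp_force: 0.0
```

Run:
```python
from h import *
o=get_obs(); im=camera("wrist"); print(o["ee_pos"],o["tcp_rot"])
cv2.imwrite('pics/wr11.png',im[:,:,::-1]); hsv=cv2.cvtColor(im,cv2.COLOR_RGB2HSV)
m=((hsv[:,:,1]<70)&(hsv[:,:,2]>90))[:240].astype(np.uint8)
n,l,s,ce=cv2.connectedComponentsWithStats(m)
for i in range(1,n):
    if s[i,4]>300:
        pts=np.argwhere(l==i)[:,::-1]; r=cv2.minAreaRect(pts.astype(np.int32)); print(s[i],r); print([wrist(p,.03,o).round(3).tolist() for p in cv2.boxPoints(r)])
d=((hsv[:,:,2]<60))[:240].astype(np.uint8); n,l,s,ce=cv2.connectedComponentsWithStats(d)
for i in range(1,n):
    if s[i,4]>200: r=cv2.minAreaRect(np.argwhere(l==i)[:,::-1].astype(np.int32)); print("dark",s[i],r)
```

```text
[0.4768581  0.31289355 0.26094031] [-179.57921977    1.25254739  -11.91092723]
[  190     0   128   120 14151] ((253.5, 59.5), (119.0, 127.0), 90.0)
[[0.661, 0.344], [0.633, 0.211], [0.509, 0.229], [0.54, 0.376]]
dark [ 246  119   16  106 1555] ((253.5, 171.5), (105.0, 15.0), 90.0)
dark [461 144  51  28 458] ((486.28900146484375, 156.4633026123047), (20.21013832092285, 53.350929260253906), 73.3007583618164)
```

Run:
```python
from h import *
o=get_obs()
l=wrist((190,118),.05,o);r=wrist((317,118),.05,o);t=wrist((253.5,223),.088,o);m=(l+r)/2;d=r-l
print(m,np.hypot(*d),np.degrees(np.arctan2(d[1],d[0]))+90,t,np.hypot(*(m-t)))
c=np.radians(-11.9);m0=np.array([.5683,.2953]);R=lambda a:np.array([[np.cos(a),-np.sin(a)],[np.sin(a),np.cos(a)]])
org=m+.066*np.array([np.cos(c),np.sin(c)]);print("origin",org)
a=np.radians(-12.5)
for n,p in (("tail",t),("org",org)): print(n,R(-a)@(p-m0))
```

```text
[0.52643785 0.30158788] 0.14083224245635803 -11.84687500161614 [0.41914813 0.32387603] 0.10958032015444351
origin [0.59101945 0.28797841]
tail [-0.15180136 -0.00438371]
org [ 0.02376559 -0.00223065]
```

Converted, -24.3 cm / 50 = -0.486, -4.1 cm / 50 = -0.082, -1.307 rad / 4 = -0.3268.

>>> servo_tool([
  [0,-0.02,0,-0.0125],
  [-0.004,-0.06,0,-0.0375],
  [-0.01,-0.1,0,-0.0625],
  [-0.018,-0.14,0,-0.0875],
  [-0.026,-0.18,0,-0.1125],
  [-0.034,-0.22,0,-0.1375],
  [-0.042,-0.26,0,-0.1625],
  [-0.05,-0.3,0,-0.1875],
  [-0.058,-0.34,0,-0.2125],
  [-0.064,-0.38,-0.02,-0.2375],
  [-0.07,-0.42,-0.06,-0.2625],
  [-0.076,-0.46,-0.12,-0.2875],
  [-0.08,-0.484,-0.18,-0.3125],
  [-0.082,-0.486,-0.24,-0.3268],
  [-0.082,-0.486,-0.28,-0.3268],
  [-0.082,-0.486,-0.28,-0.3268],
])

```text
time: 45.18
ee_pos: [0.4319, 0.0683, 0.1073]
tcp_rot: [179.6, 1.7, -86.9]
wrist_force: [0.3, 1.1, -0.2]
opening: 0.0854
grasp_force: 0.0
```

Run:
```python
from h import *
o=get_obs(); print(o["ee_pos"],o["tcp_rot"])
c=camera("scene")
m=((c.max(2)<95)&(c[:,:,0]>c[:,:,2]+12)).astype(np.uint8)
# dark handle block near projected lid handle
u,v=proj("scene",[.4356,.0698,.089])[0]; print("pred px",u,v)
n,l,s,ce=cv2.connectedComponentsWithStats(m)
for i in range(1,n):
    if s[i,4]>30 and np.hypot(*(ce[i]-[u,v]))<30: print(s[i],ce[i],onplane("scene",ce[i],.079))
```

```text
[0.43187035 0.06832869 0.10731188] [179.56777853   1.66527525 -86.86487657]
pred px 270.1092932420241 138.7916496816947
[259 137  17  13 130] [265.58461538 143.43076923] [0.44150552 0.05635458]
```

Converted, -3.2 cm / 50 = -0.064, 0.15 cm / 50 = 0.003.

>>> servo_tool([
  [0.005,0.003,-0.02,0],
  [0.005,0.003,-0.04,0],
  [0.005,0.003,-0.06,0],
  [0.005,0.003,-0.064,0],
  [0.005,0.003,-0.064,0],
])

```text
time: 45.65
ee_pos: [0.4367, 0.0706, 0.0796]
tcp_rot: [179.9, 1.7, -86.8]
wrist_force: [-0.2, -0.5, 0.5]
opening: 0.0851
grasp_force: 0.0
```

>>> servo_tool([
  [0,0,0,0],
  [0,0,0,0],
  [0,0,0,0],
  [0,0,0,0],
  [0,0,0,0],
  [0,0,0,0],
  [0,0,0,0],
  [0,0,0,0],
], claw=1, force=40)

```text
time: 46.32
ee_pos: [0.4372, 0.0706, 0.0807]
tcp_rot: [-180.0, 1.7, -86.8]
wrist_force: [-1.6, 0.6, 4.9]
opening: 0.0184
grasp_force: 40.5
```

Converted, 16.7 cm / 50 = 0.334, 16.5 cm / 50 = 0.33.

>>> servo_tool([
  [0.01,0.0006,0,0],
  [0.03,0.0016,0,0],
  [0.06,0.0034,0,0],
  [0.09,0.005,0,0],
  [0.12,0.0068,0,0],
  [0.15,0.0084,0,0],
  [0.18,0.01,0,0],
  [0.21,0.0118,0,0],
  [0.24,0.0134,0,0],
  [0.27,0.0152,0,0],
  [0.3,0.0168,0,0],
  [0.32,0.018,0,0],
  [0.33,0.0184,0,0],
  [0.334,0.0186,0,0],
  [0.334,0.0186,0,0],
])

```text
time: 47.57
ee_pos: [0.6044, 0.0803, 0.0807]
tcp_rot: [179.9, 1.8, -86.8]
wrist_force: [-6.1, 0.9, 11.2]
opening: 0.0183
grasp_force: 41.3
```

Converted, 0.6 cm / 50 = 0.012, 0.45 cm / 50 = 0.009.

>>> servo_tool([
  [0.003,0.0002,0,0],
  [0.006,0.0004,0,0],
  [0.009,0.0006,0,0],
  [0.012,0.0006,0,0],
  [0.012,0.0006,0,0],
])

```text
time: 47.98
ee_pos: [0.6048, 0.0803, 0.0806]
tcp_rot: [179.3, 1.8, -86.8]
wrist_force: [-35.2, -1.1, 25.5]
opening: 0.0187
grasp_force: 42.9
```

Converted, 18 cm / 50 = 0.36, 15 cm / 50 = 0.3.

>>> servo_tool([
  [0,0,0,0],
  [0,0,0,0],
  [0,0,0,0],
  [0,0,0,0],
  [0,0,0.04,0],
  [0,0,0.1,0],
  [0,0,0.16,0],
  [0,0,0.24,0],
  [0,0,0.3,0],
  [0,0,0.36,0],
], claw=0)

```text
time: 48.82
ee_pos: [0.6104, 0.0801, 0.2622]
tcp_rot: [-179.9, 1.7, -86.8]
wrist_force: [0.1, -0.2, 0.3]
opening: 0.0853
grasp_force: 0.0
```

Converted, -41 cm / 50 = -0.82, -39.5 cm / 50 = -0.79, -1.45 rad / 4 = -0.3625.

>>> servo_tool([
  [0,-0.04,0.02,-0.025],
  [0,-0.09,0.04,-0.05],
  [0,-0.14,0.06,-0.075],
  [-0.006,-0.19,0.08,-0.1],
  [-0.012,-0.24,0.08,-0.125],
  [-0.018,-0.29,0.08,-0.15],
  [-0.024,-0.34,0.08,-0.175],
  [-0.03,-0.39,0.08,-0.2],
  [-0.036,-0.44,0.08,-0.225],
  [-0.042,-0.49,0.08,-0.25],
  [-0.048,-0.54,0.08,-0.275],
  [-0.054,-0.59,0.08,-0.3],
  [-0.06,-0.64,0.08,-0.325],
  [-0.066,-0.69,0.08,-0.35],
  [-0.07,-0.74,0.08,-0.3625],
  [-0.07,-0.79,0.08,-0.3625],
  [-0.07,-0.82,0.08,-0.3625],
  [-0.07,-0.82,0.08,-0.3625],
])

```text
time: 50.32
ee_pos: [0.5749, -0.333, 0.2988]
tcp_rot: [180.0, 1.6, -170.1]
wrist_force: [0.3, 0.9, -0.5]
opening: 0.0858
grasp_force: 0.0
```

```bash
cat >> h.py <<'E'
def find(tag):
    o=get_obs(); im=camera("wrist"); print(round(float(o["time"]),2),np.round(o["ee_pos"],4),np.round(o["tcp_rot"],2))
    cv2.imwrite(f"pics/{tag}.png",im[:,:,::-1]); h=cv2.cvtColor(im,cv2.COLOR_RGB2HSV); H,S,V=h[:,:,0],h[:,:,1],h[:,:,2]
    for n,m,z in (("red",((H<8)|(H>172))&(S>140)&(V>60),.098),("grey",(S<60)&(V>60),.095)):
        m=m.astype(np.uint8); m=cv2.morphologyEx(m,cv2.MORPH_OPEN,np.ones((3,3),np.uint8)); k,l,s,ce=cv2.connectedComponentsWithStats(m)
        for i in range(1,k):
            if s[i,4]>150:
                r=cv2.minAreaRect(np.argwhere(l==i)[:,::-1].astype(np.int32)); b=[wrist(p,z,o) for p in cv2.boxPoints(r)]
                e=[b[1]-b[0],b[2]-b[1]]
                print(n,s[i].tolist(),"ctr",wrist(r[0],z,o).round(4),"sides",[round(float(np.hypot(*q))*1000) for q in e],"ang",[round(float(np.degrees(np.arctan2(q[1],q[0]))),1) for q in e],"V",int(V[l==i].mean()))
E
python3 -c "
from h import *
find('f1'); ascii(camera('scene'),'scene',.062)"
```

```text
50.32 [ 0.5749 -0.333   0.2988] [ 179.97    1.64 -170.05]
red [300, 0, 65, 46, 2440] ctr [ 0.4208 -0.276 ] sides [63, 41] ang [100.0, 16.1] V 205
red [41, 354, 47, 30, 947] ctr [ 0.9116 -0.5394] sides [64, 52] ang [100.0, 1.3] V 98
grey [178, 0, 58, 62, 2813] ctr [ 0.4493 -0.3992] sides [56, 56] ang [100.0, 9.2] V 190
grey [291, 10, 40, 46, 650] ctr [ 0.4381 -0.3001] sides [25, 51] ang [138.4, 55.6] V 112
grey [296, 117, 27, 74, 928] ctr [ 0.5541 -0.2674] sides [14, 86] ang [112.3, 25.8] V 235
grey [187, 144, 81, 100, 4046] ctr [ 0.6095 -0.3582] sides [88, 111] ang [135.4, 46.0] V 129
33333333333333333333333333333333
33333333333333333333333333333333
33333333333333333333333333333333
33333333333333333333333333333333
33333333333333333333333333333333
33333333333334565643433333333333
33333333333333655665743333333333
33333333333334555655443333333333
33333333333334655555843333333333
33333333333334556648643333333333
33333333333334555653543333333333
33333333333333456666643333333333
44343333333333333444443333333333
33343433333333333344443333333333
33333434443334343444443333333333
33333333434333333334333333333333
43333333333333333333333333333333
33333333333433333333333333333333
```

Converted, -11 cm / 50 = -0.22, -9 cm / 50 = -0.18, 0.24 rad / 4 = 0.06.

>>> servo_tool([
  [-0.01,0.03,-0.02,0.015],
  [-0.02,0.07,-0.06,0.03],
  [-0.034,0.11,-0.12,0.045],
  [-0.042,0.132,-0.18,0.06],
  [-0.042,0.132,-0.22,0.06],
  [-0.042,0.132,-0.22,0.06],
  [-0.042,0.132,-0.22,0.06],
])

```text
time: 51.0
ee_pos: [0.5538, -0.2627, 0.1903]
tcp_rot: [179.9, 1.7, -156.1]
wrist_force: [0.0, 0.0, 0.9]
opening: 0.0855
grasp_force: 0.0
```

```bash
python3 -c "
from h import *
find('f2')"
```

```text
51.0 [ 0.5538 -0.2627  0.1903] [ 179.93    1.67 -156.09]
red [269, 0, 92, 44, 3068] ctr [ 0.427  -0.2702] sides [61, 26] ang [114.0, 29.8] V 207
grey [112, 0, 79, 32, 1593] ctr [ 0.4686 -0.3743] sides [53, 19] ang [114.0, 20.7] V 107
grey [264, 4, 58, 54, 961] ctr [ 0.4432 -0.2848] sides [20, 48] ang [164.4, 81.1] V 123
grey [58, 133, 133, 116, 9665] ctr [ 0.5921 -0.3507] sides [83, 106] ang [178.4, 96.4] V 130
grey [233, 134, 21, 103, 1812] ctr [ 0.5538 -0.2681] sides [14, 85] ang [115.5, 25.5] V 240
```

Converted, -12.6 cm / 50 = -0.252, -11 cm / 50 = -0.22, 0.02 rad / 4 = 0.005.

>>> servo_tool([
  [0,-0.01,-0.04,0.005],
  [0,-0.01,-0.1,0.005],
  [0,-0.01,-0.16,0.005],
  [0,-0.01,-0.22,0.005],
  [0,-0.01,-0.252,0.005],
  [0,-0.01,-0.252,0.005],
  [0,-0.01,-0.252,0.005],
])

```text
time: 51.63
ee_pos: [0.5547, -0.2693, 0.0657]
tcp_rot: [-180.0, 1.7, -155.0]
wrist_force: [0.1, 0.9, -0.2]
opening: 0.0857
grasp_force: 0.0
```

>>> servo_tool([
  [0,0,0,0],
  [0,0,0,0],
  [0,0,0,0],
  [0,0,0,0],
  [0,0,0,0],
  [0,0,0,0],
], claw=1, force=40)

```text
time: 52.13
ee_pos: [0.5552, -0.2692, 0.0668]
tcp_rot: [-179.9, 1.8, -155.0]
wrist_force: [0.5, 1.1, 5.5]
opening: 0.0554
grasp_force: 42.1
```

Converted, 22.1 cm / 50 = 0.442, -11.6 cm / 50 = -0.232, -0.38 rad / 4 = -0.095.

>>> servo_tool([
  [0,0,0.02,0],
  [0,0,0.06,0],
  [0,0,0.12,0],
  [0,0,0.18,0],
  [0,0.014,0.21,-0.0125],
  [-0.016,0.05,0.21,-0.025],
  [-0.036,0.09,0.21,-0.0375],
  [-0.056,0.13,0.21,-0.05],
  [-0.078,0.17,0.21,-0.0625],
  [-0.1,0.21,0.21,-0.075],
  [-0.122,0.25,0.21,-0.085],
  [-0.144,0.29,0.21,-0.095],
  [-0.166,0.33,0.21,-0.095],
  [-0.188,0.37,0.21,-0.095],
  [-0.21,0.404,0.21,-0.095],
  [-0.226,0.43,0.21,-0.095],
  [-0.232,0.442,0.21,-0.095],
  [-0.232,0.442,0.21,-0.095],
  [-0.232,0.442,0.21,-0.095],
])

```text
time: 53.72
ee_pos: [0.4385, -0.048, 0.1701]
tcp_rot: [-180.0, 1.8, -176.7]
wrist_force: [0.2, -0.6, -1.0]
opening: 0.0555
grasp_force: 43.3
```

Converted, -9 cm / 50 = -0.18, -8.5 cm / 50 = -0.17.

>>> servo_tool([
  [0,0,-0.02,0],
  [0,0,-0.06,0],
  [0,0,-0.1,0],
  [0,0,-0.14,0],
  [0,0,-0.17,0],
  [0,0,-0.18,0],
  [0,0,-0.18,0],
])

```text
time: 54.3
ee_pos: [0.4375, -0.0483, 0.0777]
tcp_rot: [180.0, 1.6, -176.8]
wrist_force: [-0.2, 0.4, -1.1]
opening: 0.0553
grasp_force: 43.3
```

Converted, -0.6 cm / 50 = -0.012, -0.4 cm / 50 = -0.008.

>>> servo_tool([
  [-0.004,-0.0002,0,0],
  [-0.008,-0.0004,0,0],
  [-0.012,-0.0006,0,0],
  [-0.012,-0.0006,0,0],
])

```text
time: 54.63
ee_pos: [0.4343, -0.0484, 0.0813]
tcp_rot: [180.0, 2.0, -176.8]
wrist_force: [8.9, 1.0, -3.2]
opening: 0.055
grasp_force: 43.3
```

Converted, -0.6 cm / 50 = -0.012, -0.4 cm / 50 = -0.008.

>>> servo_tool([
  [0.006,0.0004,0,0],
  [0.007,0.0004,-0.004,0],
  [0.007,0.0004,-0.008,0],
  [0.007,0.0004,-0.012,0],
  [0.007,0.0004,-0.012,0],
])

```text
time: 55.05
ee_pos: [0.4359, -0.048, 0.0739]
tcp_rot: [180.0, 1.8, -176.8]
wrist_force: [-1.1, 0.3, 4.9]
opening: 0.0553
grasp_force: 44.4
```

Converted, -22.8 cm / 50 = -0.456, 12.6 cm / 50 = 0.252.

>>> servo_tool([
  [0,0,0,0],
  [0,0,0,0],
  [0,0,0,0],
  [0,0,0.02,0],
  [0,0,0.06,0],
  [0,0,0.12,0],
  [0,0,0.19,0],
  [0,-0.04,0.252,0],
  [-0.006,-0.1,0.252,0],
  [-0.012,-0.17,0.252,0],
  [-0.018,-0.24,0.252,0],
  [-0.024,-0.31,0.252,0],
  [-0.032,-0.38,0.252,0],
  [-0.032,-0.44,0.252,0],
  [-0.032,-0.456,0.252,0],
  [-0.032,-0.456,0.252,0],
  [-0.032,-0.456,0.252,0],
], claw=0)

```text
time: 56.47
ee_pos: [0.4194, -0.2758, 0.1995]
tcp_rot: [179.9, 1.7, -176.8]
wrist_force: [0.9, 0.8, -0.5]
opening: 0.0853
grasp_force: 0.0
```

```bash
python3 -c "
from h import *
find('f3')"
```

```text
56.47 [ 0.4194 -0.2758  0.1995] [ 179.94    1.68 -176.82]
red [208, 132, 78, 78, 4659] ctr [ 0.4069 -0.2783] sides [60, 62] ang [119.4, 30.9] V 214
grey [225, 126, 45, 12, 247] ctr [ 0.3756 -0.2796] sides [35, 9] ang [93.2, 4.2] V 143
grey [68, 154, 93, 78, 4252] ctr [ 0.4335 -0.3868] sides [83, 53] ang [115.6, 21.6] V 135
grey [440, 164, 41, 81, 573] ctr [ 0.4228 -0.1035] sides [74, 20] ang [169.0, 70.4] V 86
grey [499, 227, 13, 44, 326] ctr [ 0.4651 -0.0451] sides [10, 44] ang [93.2, 17.0] V 213
grey [144, 279, 50, 60, 2061] ctr [ 0.5451 -0.3454] sides [44, 65] ang [101.2, 6.2] V 107
```

Converted, -13.3 cm / 50 = -0.266, -1.1 cm / 50 = -0.022.

>>> servo_tool([
  [-0.022,-0.006,-0.04,0],
  [-0.022,-0.006,-0.1,0],
  [-0.022,-0.006,-0.16,0],
  [-0.022,-0.006,-0.22,0],
  [-0.022,-0.006,-0.266,0],
  [-0.022,-0.006,-0.266,0],
  [-0.022,-0.006,-0.266,0],
])

```text
time: 57.1
ee_pos: [0.4083, -0.2775, 0.0663]
tcp_rot: [179.9, 1.6, -176.7]
wrist_force: [-0.2, 0.2, 0.7]
opening: 0.0852
grasp_force: 0.0
```

>>> servo_tool([
  [0,0,0,0],
  [0,0,0,0],
  [0,0,0,0],
  [0,0,0,0],
  [0,0,0,0],
  [0,0,0,0],
], claw=1, force=40)

```text
time: 57.6
ee_pos: [0.4097, -0.2793, 0.0689]
tcp_rot: [-179.9, 1.9, -176.7]
wrist_force: [-1.0, 1.6, 6.6]
opening: 0.0627
grasp_force: 43.0
```

>>> servo_tool([
  [0,0,0.02,0],
  [0,0,0.06,0],
  [0,0,0.12,0],
  [0,0,0.18,0],
  [0.02,0.02,0.21,0],
  [0.056,0.058,0.21,0],
  [0.096,0.1,0.21,0],
  [0.136,0.142,0.21,0],
  [0.176,0.184,0.21,0],
  [0.216,0.226,0.21,0],
  [0.256,0.268,0.21,0],
  [0.296,0.31,0.21,0],
  [0.336,0.352,0.21,0],
  [0.376,0.394,0.21,0],
  [0.416,0.436,0.21,0],
  [0.444,0.468,0.21,0],
  [0.46,0.484,0.21,0],
  [0.46,0.484,0.21,0],
  [0.46,0.484,0.21,0],
])

```text
time: 59.18
ee_pos: [0.6386, -0.0368, 0.1717]
tcp_rot: [180.0, 1.7, -176.7]
wrist_force: [-0.9, 0.7, -3.6]
opening: 0.0625
grasp_force: 45.2
```

>>> servo_tool([
  [0,0,-0.02,0],
  [0,0,-0.06,0],
  [0,0,-0.1,0],
  [0,0,-0.14,0],
  [0,0,-0.17,0],
  [0,0,-0.182,0],
  [0,0,-0.182,0],
])

```text
time: 59.77
ee_pos: [0.637, -0.0371, 0.0785]
tcp_rot: [179.9, 1.5, -176.8]
wrist_force: [-0.3, 5.2, -5.4]
opening: 0.0632
grasp_force: 47.4
```

Converted, 0.6 cm / 50 = 0.012, 0.4 cm / 50 = 0.008.

>>> servo_tool([
  [0.004,0.0002,0,0],
  [0.008,0.0004,0,0],
  [0.012,0.0006,0,0],
  [0.012,0.0006,0,0],
])

```text
time: 60.1
ee_pos: [0.6447, -0.0366, 0.0814]
tcp_rot: [179.9, 1.7, -176.8]
wrist_force: [-2.3, 4.1, -3.3]
opening: 0.0625
grasp_force: 47.6
```

Converted, 0.5 cm / 50 = 0.01, 0.3 cm / 50 = 0.006.

>>> servo_tool([
  [0,0.003,0,0],
  [0.002,0.005,0,0],
  [0.006,0.005,0,0],
  [0.01,0.005,0,0],
  [0.01,0.005,0,0],
])

```text
time: 60.52
ee_pos: [0.6488, -0.0347, 0.0807]
tcp_rot: [-180.0, 1.6, -176.8]
wrist_force: [-7.4, -0.5, 0.9]
opening: 0.0628
grasp_force: 48.3
```

Converted, -0.6 cm / 50 = -0.012, -0.4 cm / 50 = -0.008.

>>> servo_tool([
  [-0.005,0,0,0],
  [-0.006,0,-0.004,0],
  [-0.006,0,-0.008,0],
  [-0.006,0,-0.012,0],
  [-0.006,0,-0.012,0],
])

```text
time: 60.93
ee_pos: [0.6471, -0.0343, 0.0751]
tcp_rot: [180.0, 1.8, -176.8]
wrist_force: [-1.2, -1.4, 2.3]
opening: 0.0625
grasp_force: 48.4
```

Converted, -33.8 cm / 50 = -0.676, -6.7 cm / 50 = -0.134, 0.06 rad / 4 = 0.015.

>>> servo_tool([
  [0,0,0,0],
  [0,0,0,0],
  [0,0,0,0],
  [0,0,0.02,0],
  [0,0,0.06,0],
  [0,0,0.12,0],
  [0,0,0.19,0],
  [-0.01,-0.05,0.252,0],
  [-0.022,-0.11,0.252,0],
  [-0.036,-0.18,0.252,0],
  [-0.05,-0.25,0.252,0],
  [-0.064,-0.32,0.252,0],
  [-0.078,-0.39,0.252,0],
  [-0.092,-0.46,0.252,0],
  [-0.106,-0.53,0.252,0],
  [-0.12,-0.6,0.252,0.0075],
  [-0.13,-0.66,0.252,0.015],
  [-0.134,-0.676,0.252,0.015],
  [-0.134,-0.676,0.252,0.015],
  [-0.134,-0.676,0.252,0.015],
], claw=0)

```text
time: 62.6
ee_pos: [0.5796, -0.3719, 0.2005]
tcp_rot: [180.0, 1.7, -173.4]
wrist_force: [-1.4, -0.3, 0.8]
opening: 0.0856
grasp_force: 0.0
```

Run:
```python
from h import *
find('f4')
im=cv2.imread('pics/f4.png'); h=cv2.cvtColor(im,cv2.COLOR_BGR2HSV)
# coarse value map in the middle to tell the tin's top from its side
for r in range(110,300,8): print(r," ".join(f"{h[r,c,2]:3d}" if h[r,c,1]<70 else "  ." for c in range(170,340,8)))
```

```text
62.6 [ 0.5796 -0.3719  0.2005] [ 179.96    1.71 -173.39]
red [427, 357, 33, 27, 610] ctr [ 0.7492 -0.1551] sides [32, 34] ang [96.6, 17.8] V 140
grey [190, 0, 76, 54, 2732] ctr [ 0.4634 -0.4009] sides [53, 35] ang [96.7, 7.4] V 174
grey [216, 159, 63, 16, 900] ctr [ 0.5645 -0.3752] sides [13, 51] ang [-175.2, 96.6] V 77
grey [211, 178, 99, 104, 5898] ctr [ 0.619  -0.3576] sides [81, 98] ang [96.6, 9.8] V 121
110   .   .   .   .   .   .   .   .   .   .   .   .   .   .   .   .   .   .   .   .   .   .
118   .   .   .   .   .   .   .   .   .   .   .   .   .   .   .   .   .   .   .   .   .   .
126   .   .   .   .   .   .   .   .   .   .   .   .   .   .   .   .   .   .   .   .   .   .
134   .   .   .   .   .   .   .   .   .   .   .   .   .   .   .   .   .   .   .   .   .   .
142   .   .   .   .   .   .   .   .   .   .   .   .   .   .   .   .   .   .   .   .   .   .
150   .   .   .   .   .   .   .   .   .   .   .   .   .   .   .   .   .   .   .   .   .   .
158   .   .   .   .   .   .   .   .   .   .   .   .   .   .   .   .   .   .   .   .   .   .
166   .   .   .   .   .   .  84  82  79  81 
[... 819 characters left out ...]
  99 120 120 122 117 122 138 151 124 100   .   .   .   .
246   .   .   .   .   .   .   .   .   .   .   .   .   . 145 109 108  92   .   .   .   .   .
254   .   .   .   .   .   .   .   .   .   .   .   .   . 133   .   .   .   .   .   .   .   .
262   .   .   .   .   .   .   .   .   .   .   .   .   .   .   .   .   .   .   .   .   .   .
270   .   .   .   .   .   .   .   .   .   .   .   . 177   .   .   .   .   .   .   .   .   .
278   .   .   .   .   .   .   .   .   .   .   . 157   .   .   .   .   .   .   .   .   .   .
286   .   .   .   .   .   .   .   .   .   .   .   .   .   .   .   .   .   .   .   .   .   .
294   .   .   .   .   .   .   .   .   .   .   .   .   .   .   .   .   .   .   .   .   .   .
```

Run:
```python
from h import *
o=get_obs()
im=cv2.imread('pics/f4.png'); h=cv2.cvtColor(im,cv2.COLOR_BGR2HSV)
m=((h[:,:,1]<75)&(abs(h[:,:,2].astype(int)-120)<10)).astype(np.uint8); m[:,:205]=0; m[:, 290:]=0; m=cv2.morphologyEx(m,cv2.MORPH_OPEN,np.ones((7,7)))
k,l,s,c=cv2.connectedComponentsWithStats(m); i=1+s[1:,4].argmax(); r=cv2.minAreaRect(np.argwhere(l==i)[:,::-1].astype(np.int32)); print(s[i],r)
b=[wrist(p,.096,o) for p in cv2.boxPoints(r)]; print(wrist(r[0],.096,o),[np.hypot(*(b[j+1]-b[j])) for j in(0,1)],[np.degrees(np.arctan2(*(b[j+1]-b[j])[::-1])) for j in (0,1)])
for row in (185,200,215,230): 
    w=np.where(m[row])[0]; print(row,w.min(),w.max())
```

```text
[ 213  181   70   65 4044] ((247.5, 213.0), (64.0, 69.0), 90.0)
[ 0.60497658 -0.36943161] [np.float64(0.057274417846773194), np.float64(0.05865529392343156)] [np.float64(96.72048614085384), np.float64(8.439194437217314)]
185 213 282
200 213 281
215 214 281
230 215 280
```

Converted, -13.4 cm / 50 = -0.268, 0.25 cm / 50 = 0.005.

>>> servo_tool([
  [0.02,0.004,-0.02,0],
  [0.05,0.005,-0.06,0],
  [0.05,0.005,-0.12,0],
  [0.05,0.005,-0.18,0],
  [0.05,0.005,-0.24,0],
  [0.05,0.005,-0.268,0],
  [0.05,0.005,-0.268,0],
  [0.05,0.005,-0.268,0],
])

```text
time: 63.32
ee_pos: [0.605, -0.3679, 0.0656]
tcp_rot: [179.9, 1.6, -173.2]
wrist_force: [0.1, 0.0, 0.6]
opening: 0.0856
grasp_force: 0.0
```

>>> servo_tool([
  [0,0,0,0],
  [0,0,0,0],
  [0,0,0,0],
  [0,0,0,0],
  [0,0,0,0],
  [0,0,0,0],
], claw=1, force=40)

```text
time: 63.82
ee_pos: [0.6057, -0.3701, 0.0687]
tcp_rot: [-179.9, 1.9, -173.3]
wrist_force: [1.5, 0.3, 5.3]
opening: 0.0598
grasp_force: 43.3
```

Converted, 32.8 cm / 50 = 0.656, -8.5 cm / 50 = -0.17, -0.06 rad / 4 = -0.015.

>>> servo_tool([
  [0,0,0.02,0],
  [0,0,0.06,0],
  [0,0,0.12,0],
  [0,0,0.18,0],
  [-0.004,0.02,0.21,-0.005],
  [-0.014,0.058,0.21,-0.01],
  [-0.024,0.104,0.21,-0.015],
  [-0.036,0.154,0.21,-0.015],
  [-0.05,0.204,0.21,-0.015],
  [-0.064,0.254,0.21,-0.015],
  [-0.078,0.304,0.21,-0.015],
  [-0.092,0.354,0.21,-0.015],
  [-0.106,0.404,0.21,-0.015],
  [-0.12,0.454,0.21,-0.015],
  [-0.134,0.504,0.21,-0.015],
  [-0.148,0.56,0.21,-0.015],
  [-0.16,0.61,0.21,-0.015],
  [-0.17,0.646,0.21,-0.015],
  [-0.17,0.656,0.21,-0.015],
  [-0.17,0.656,0.21,-0.015],
])

```text
time: 65.48
ee_pos: [0.5196, -0.0406, 0.1722]
tcp_rot: [180.0, 1.8, -176.7]
wrist_force: [0.1, 0.8, -1.2]
opening: 0.0595
grasp_force: 43.8
```

Converted, -9.1 cm / 50 = -0.182, -8.5 cm / 50 = -0.17.

>>> servo_tool([
  [0,0,0,0],
  [0,0,-0.02,0],
  [0,0,-0.06,0],
  [0,0,-0.1,0],
  [0,0,-0.14,0],
  [0,0,-0.17,0],
  [0,0,-0.182,0],
  [0,0,-0.182,0],
])

```text
time: 66.15
ee_pos: [0.5185, -0.0424, 0.0781]
tcp_rot: [180.0, 1.5, -176.8]
wrist_force: [0.5, 0.1, -1.2]
opening: 0.0593
grasp_force: 43.8
```

Converted, -0.6 cm / 50 = -0.012, -0.4 cm / 50 = -0.008.

>>> servo_tool([
  [-0.004,-0.0002,0,0],
  [-0.008,-0.0004,0,0],
  [-0.012,-0.0006,0,0],
  [-0.012,-0.0006,0,0],
])

```text
time: 66.48
ee_pos: [0.5137, -0.0421, 0.0812]
tcp_rot: [180.0, 1.8, -176.8]
wrist_force: [0.4, -1.0, -2.9]
opening: 0.0595
grasp_force: 43.8
```

Converted, -0.3 cm / 50 = -0.006, -0.15 cm / 50 = -0.003.

>>> servo_tool([
  [-0.003,-0.0002,0,0],
  [-0.006,-0.0004,0,0],
  [-0.006,-0.0004,0,0],
])

```text
time: 66.73
ee_pos: [0.5113, -0.0421, 0.0811]
tcp_rot: [180.0, 1.8, -176.7]
wrist_force: [4.5, -0.7, -0.3]
opening: 0.0594
grasp_force: 44.0
```

Converted, -0.6 cm / 50 = -0.012, -0.4 cm / 50 = -0.008.

>>> servo_tool([
  [0.003,0,0,0],
  [0.004,0,-0.004,0],
  [0.004,0,-0.008,0],
  [0.004,0,-0.012,0],
  [0.004,0,-0.012,0],
])

```text
time: 67.15
ee_pos: [0.5125, -0.0421, 0.0746]
tcp_rot: [180.0, 1.7, -176.8]
wrist_force: [-2.3, -0.2, 4.8]
opening: 0.0593
grasp_force: 44.3
```

Converted, -35.5 cm / 50 = -0.71, -6.3 cm / 50 = -0.126.

>>> servo_tool([
  [0,0,0,0],
  [0,0,0,0],
  [0,0,0,0],
  [0,0,0.02,0],
  [0,0,0.06,0],
  [0,0,0.12,0],
  [0,0,0.19,0],
  [-0.01,-0.05,0.252,0],
  [-0.022,-0.11,0.252,0],
  [-0.036,-0.18,0.252,0],
  [-0.05,-0.25,0.252,0],
  [-0.064,-0.32,0.252,0],
  [-0.078,-0.39,0.252,0],
  [-0.092,-0.46,0.252,0],
  [-0.106,-0.53,0.252,0],
  [-0.12,-0.6,0.252,0],
  [-0.126,-0.66,0.252,0],
  [-0.126,-0.71,0.252,0],
  [-0.126,-0.71,0.252,0],
  [-0.126,-0.71,0.252,0],
], claw=0)

```text
time: 68.82
ee_pos: [0.4491, -0.3982, 0.2002]
tcp_rot: [179.9, 1.7, -176.9]
wrist_force: [1.2, 0.3, 0.2]
opening: 0.0853
grasp_force: 0.0
```

Run:
```python
from h import *
find('f5')
im=cv2.imread('pics/f5.png'); h=cv2.cvtColor(im,cv2.COLOR_BGR2HSV)
for r in range(110,280,8): print(r," ".join(f"{h[r,c,2]:3d}" if h[r,c,1]<70 else "  ." for c in range(180,340,8)))
```

```text
68.82 [ 0.4491 -0.3982  0.2002] [ 179.94    1.68 -176.88]
grey [211, 133, 66, 74, 3549] ctr [ 0.4393 -0.4018] sides [56, 54] ang [129.6, 40.6] V 169
grey [285, 308, 38, 23, 507] ctr [ 0.5788 -0.3371] sides [22, 37] ang [172.3, 75.8] V 129
110   .   .   .   .   .   .   .   .   .   .   .   .   .   .   .   .   .   .   .   .
118   .   .   .   .   .   .   .   .   .   .   .   .   .   .   .   .   .   .   .   .
126   .   .   .   .   .   .   .   .   .   .   .   .   .   .   .   .   .   .   .   .
134   .   .   .   .   .   .   .  74  67  80   .   .   .   .   .   .   .   .   .   .
142   .   .   .   .   .   .  53  54  77  70  78   .   .   .   .   .   .   .   .   .
150   .   .   .   .   .   . 172 177 178 177 180  92   .   .   .   .   .   .   .   .
158   .   .   .   .   . 175 174 181 175 182 175 182   .   .   .   .   .   .   .   .
166   .   .   .   . 118 172 172 179 178 182 181 180   .   .   .   .   .   .   .   .
174   .   .   .   . 152 174 174 179 182 182 178 177 179   .   .   .   .   .   .   .
182   .   .   .   .   . 173 176 178 182 180 177 178   .   .   .   .   .   .   .   .
190   .   .   .   .  
[... 286 characters left out ...]
   .   .   .   .   .   .   .
222   .   .   .   .   .   .   .   .   .   .   .   .   .   .   .   .   .   .   .   .
230   .   .   .   .   .   .   .   .   .   .   .   .   .   .   .   .   .   .   .   .
238   .   .   .   .   .   .   .   .   .   .   .   .   .   .   .   .   .   .   .   .
246   .   .   .   .   .   .   .   .   .   .   .   .   .   .   .   .   .   .   .   .
254   .   .   .   .   .   .   .   .   .   .   .   .   .   .   .   .   .   .   .   .
262   .   .   .   .   .   .   .   .   .   .   .   .   .   .   .   .   .   .   .   .
270   .   .   .   .   .   .   .   .   .   .   .   .   .   .   .   .   .   .   .   .
278   .   .   .   .   .   .   .   .   .   .   .   .   .   .   .   .   .   .   .   .
```

Converted, -13.4 cm / 50 = -0.268, -0.35 cm / 50 = -0.007.

>>> servo_tool([
  [-0.008,-0.007,-0.04,0],
  [-0.008,-0.007,-0.1,0],
  [-0.008,-0.007,-0.16,0],
  [-0.008,-0.007,-0.22,0],
  [-0.008,-0.007,-0.268,0],
  [-0.008,-0.007,-0.268,0],
  [-0.008,-0.007,-0.268,0],
])

```text
time: 69.45
ee_pos: [0.4454, -0.3993, 0.0663]
tcp_rot: [179.9, 1.6, -176.7]
wrist_force: [0.2, 0.3, -0.8]
opening: 0.0851
grasp_force: 0.0
```

>>> servo_tool([
  [0,0,0,0],
  [0,0,0,0],
  [0,0,0,0],
  [0,0,0,0],
  [0,0,0,0],
  [0,0,0,0],
], claw=1, force=40)

```text
time: 69.95
ee_pos: [0.4466, -0.4015, 0.0691]
tcp_rot: [-179.9, 1.9, -176.8]
wrist_force: [-0.8, -0.2, 6.4]
opening: 0.0546
grasp_force: 41.1
```

Converted, 36.25 cm / 50 = 0.725, 12.9 cm / 50 = 0.258.

>>> servo_tool([
  [0,0,0.02,0],
  [0,0,0.06,0],
  [0,0,0.12,0],
  [0,0,0.18,0],
  [0.01,0.024,0.21,0],
  [0.024,0.068,0.21,0],
  [0.044,0.12,0.21,0],
  [0.064,0.176,0.21,0],
  [0.084,0.232,0.21,0],
  [0.104,0.288,0.21,0],
  [0.124,0.344,0.21,0],
  [0.144,0.4,0.21,0],
  [0.164,0.456,0.21,0],
  [0.184,0.512,0.21,0],
  [0.204,0.568,0.21,0],
  [0.224,0.624,0.21,0],
  [0.244,0.68,0.21,0],
  [0.258,0.716,0.21,0],
  [0.258,0.725,0.21,0],
  [0.258,0.725,0.21,0],
])

```text
time: 71.62
ee_pos: [0.5747, -0.0369, 0.172]
tcp_rot: [180.0, 1.7, -176.6]
wrist_force: [0.1, 0.1, -1.3]
opening: 0.0543
grasp_force: 43.2
```

Converted, -6 cm / 50 = -0.12, -5.5 cm / 50 = -0.11.

>>> servo_tool([
  [0,0,0,0],
  [0,0,-0.02,0],
  [0,0,-0.06,0],
  [0,0,-0.09,0],
  [0,0,-0.11,0],
  [0,0,-0.12,0],
  [0,0,-0.12,0],
])

```text
time: 72.2
ee_pos: [0.5738, -0.0388, 0.11]
tcp_rot: [180.0, 1.6, -176.8]
wrist_force: [-0.2, -0.7, -1.7]
opening: 0.0542
grasp_force: 43.2
```

Converted, -3.6 cm / 50 = -0.072, -3.3 cm / 50 = -0.066.

>>> servo_tool([
  [0,0,-0.02,0],
  [0,0,-0.04,0],
  [0,0,-0.06,0],
  [0,0,-0.066,0],
  [0,0,-0.072,0],
  [0,0,-0.072,0],
])

```text
time: 72.7
ee_pos: [0.5748, -0.0381, 0.0754]
tcp_rot: [180.0, 1.7, -176.8]
wrist_force: [-0.3, 0.3, -2.6]
opening: 0.0539
grasp_force: 43.2
```

Clear gap, no side forces. I'll set it down, release and rise, then check from a clear spot.

Converted, -0.2 cm / 50 = -0.004, -0.1 cm / 50 = -0.002.

>>> servo_tool([
  [0,0,-0.002,0],
  [0,0,-0.004,0],
  [0,0,-0.004,0],
])

```text
time: 72.95
ee_pos: [0.5755, -0.0382, 0.0751]
tcp_rot: [180.0, 1.9, -176.8]
wrist_force: [-1.8, -0.5, 7.3]
opening: 0.0546
grasp_force: 43.9
```

Converted, -20 cm / 50 = -0.4, -18 cm / 50 = -0.36.

>>> servo_tool([
  [0,0,0,0],
  [0,0,0,0],
  [0,0,0,0],
  [0,0,0.02,0],
  [0,0,0.06,0],
  [0,0,0.12,0],
  [0,0,0.19,0],
  [0,0,0.26,0],
  [0,0,0.34,0],
  [-0.04,0,0.4,0],
  [-0.12,0,0.4,0],
  [-0.2,0,0.4,0],
  [-0.28,0,0.4,0],
  [-0.36,-0.04,0.4,0],
  [-0.4,-0.12,0.4,0],
  [-0.4,-0.2,0.4,0],
  [-0.4,-0.28,0.4,0],
  [-0.4,-0.32,0.4,0],
  [-0.4,-0.32,0.4,0],
], claw=0)

```text
time: 74.53
ee_pos: [0.374, -0.2014, 0.2735]
tcp_rot: [-180.0, 1.7, -177.0]
wrist_force: [0.3, -0.0, -0.3]
opening: 0.0855
grasp_force: 0.0
```

```bash
python3 -c "
from h import *
c=camera('scene')[:,:,::-1]; b=camera('side')[:,:,::-1]
cv2.imwrite('pics/fin.png',np.vstack([cv2.resize(c[110:240,190:420],(530,300),interpolation=cv2.INTER_CUBIC),cv2.resize(b[125:260,110:348],(530,300),interpolation=cv2.INTER_CUBIC)]))"
```

```text
(no output)
```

View pics/fin.png

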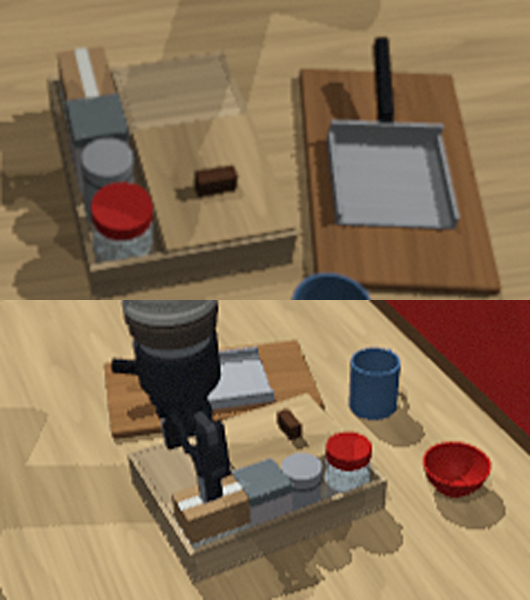

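The last picture shows all four items upright in one row, the lid shut with its handle at (216,180), and the scoop empty and flat on its board at (390,175). Nothing is spilled.

```bash
python3 -c "
from workcell import *
print(job_done())"
```

```text
the job is handed in; nothing more can be done
None
```

The job is handed in at about 75 s of the 210 s. Both biscuits are flat in the bay under the fully shut lid, the empty scoop is flat on its board about 14 mm from where it started, all four items stand upright in the jar bay, and nothing was spilled. I had to set the scoop back on the board once and regrip it more lightly so it could tip.

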